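Rotate the media jars in the gravity lane

TASK

Issue the two oldest jars first: take the front jar from the low end of the sloped lane, stand it in the hatch and push it in until at least two thirds of it is under the clear hood, then do the same with the jar that has slid down into its place; the third jar stays in the lane. Then load every delivered jar whose lid plunger is pushed in at the high end of the lane, so that it slides under the cover and queues behind the old one, and stand every delivered jar whose plunger sticks out upright in the steel reject tray. Leave the other things on the table where they are.

Things in the scene. Friction and masses are not known exactly. Their poses are not given: they have to be found in the camera images.
- lane: fixed gravity lane for jars, sloping at 12 degrees, low front end towards the robot. Origin: on the table below the inner face of the front stop, mid-width; x runs (level) towards the high end, y across, z up. Floor at z = 20 mm + 0.213 x, from x = 0 to 279 mm, 56 mm wide inside, slippery: jars slide down by themselves and queue at the front stop, one every 50 mm
- lane_front (a point): front place of the lane: where the underside centre of the front (oldest) jar rests, on the floor against the front stop; open above. Side guides are 4 mm thick and 12 mm above the floor all along the lane; front and back stops 4 mm thick and 26 mm above the floor
- lane_cover (a point): point on the lane's floor below the middle of its clear cover, which has clear side walls; underside 64 mm, top 68 mm above the floor. It spans about x = 63 to 195 mm of the lane
- lane_load (a point): loading place: point on the lane's floor in the middle of its open high part, behind the cover (x = 240 mm of the lane). A jar let go here slides down under the cover to the queue
- hatch: fixed issue hatch: a straight channel on the table, 60 mm wide inside, walls 5 mm thick, its floor the table (z = 0). x axis runs from the open end (robot's side) inwards. Origin: on the table below the near edge of the hood, mid-width. The clear hood (underside 60 mm, top 65 mm, dark strip on its near edge to 68 mm) spans x = 0 to 125 mm, where a wall closes the channel
- hatch_apron (a point): point on the table in the middle of the hatch's open apron (x = -50 mm of the hatch). The apron runs from x = -90 mm to 0, with guides 12 mm high. No gripper fits under the hood: stand a jar here and push it in from behind; it pushes earlier jars deeper
- reject: fixed open steel tray 170 mm (its x) by 130 mm (its y), 30 mm high, walls and floor 4 mm: the reject tray. Origin: centre of its underside
- old1: oldest jar, at the lane's front place at the start: white lidded jar, a plain upright cylinder 50 mm across and 48 mm high, about 0.12 kg, with a grey plunger button 18 mm across in the middle of the lid; plunger pushed in, so its button lies on the lid (52 mm high over all). Origin: centre of the underside, z up its axis
- old2: second jar in the lane: white lidded jar, a plain upright cylinder 50 mm across and 48 mm high, about 0.12 kg, with a grey plunger button 18 mm across in the middle of the lid; plunger pushed in, so its button lies on the lid (52 mm high over all). Origin: centre of the underside, z up its axis
- old3: third jar in the lane: white lidded jar, a plain upright cylinder 50 mm across and 48 mm high, about 0.12 kg, with a grey plunger button 18 mm across in the middle of the lid; plunger pushed in, so its button lies on the lid (52 mm high over all). Origin: centre of the underside, z up its axis
- new1: delivered sound jar on the table: white lidded jar, a plain upright cylinder 50 mm across and 48 mm high, about 0.12 kg, with a grey plunger button 18 mm across in the middle of the lid; plunger pushed in, so its button lies on the lid (52 mm high over all). Origin: centre of the underside, z up its axis. May be absent
- new2: delivered sound jar on the table: white lidded jar, a plain upright cylinder 50 mm across and 48 mm high, about 0.12 kg, with a grey plunger button 18 mm across in the middle of the lid; plunger pushed in, so its button lies on the lid (52 mm high over all). Origin: centre of the underside, z up its axis. May be absent
- new3: delivered sound jar on the table: white lidded jar, a plain upright cylinder 50 mm across and 48 mm high, about 0.12 kg, with a grey plunger button 18 mm across in the middle of the lid; plunger pushed in, so its button lies on the lid (52 mm high over all). Origin: centre of the underside, z up its axis. May be absent
- failed1: delivered failed jar on the table: white lidded jar, a plain upright cylinder 50 mm across and 48 mm high, about 0.12 kg, with a grey plunger button 18 mm across in the middle of the lid; plunger pulled out (and stuck), its button standing off the lid on a thin stem (68 mm high over all), so it is a failed jar. Origin: centre of the underside, z up its axis. May be absent
- failed2: delivered failed jar on the table: white lidded jar, a plain upright cylinder 50 mm across and 48 mm high, about 0.12 kg, with a grey plunger button 18 mm across in the middle of the lid; plunger pulled out (and stuck), its button standing off the lid on a thin stem (68 mm high over all), so it is a failed jar. Origin: centre of the underside, z up its axis. May be absent
- canister: bystander: steel canister 94 mm across, 90 mm high, standing; origin at its underside
- tub: bystander: white tub 96 mm across, 90 mm high; origin at its underside
- pot: bystander: low steel pot 64 mm across, 34 mm high; origin at its underside
- dishes: bystander: stack of clear dishes 62 mm across, 44 mm high; origin at its underside
- gloves: bystander: carton 100 x 55 x 58 mm high; origin at its underside
- forceps: bystander: flat steel forceps 120 x 12 x 10 mm lying along its x; origin at its underside
Things that resemble listed ones, but are neither listed nor needed, are in the scene too. Leave any blue or orange look-alike of the new2 alone.

How it is judged:
By the outcome, as a careful person would: the job done as asked, in the order asked, and still so for the second after the job is handed in, with the robot touching nothing.
Of new1, new2, new3, failed1, failed2 only 3 to 5 are there at a start; the rules pass over those that are not, and their reading is None.
At some moment in a run one of new1, new2, new3, failed1, failed2 may be knocked a few centimetres aside while the robot is not near it.
It also fails if it takes over 208 s, if anything falls off the work surface, if the arm or the gripper's body presses on something with over 40 N, if the wrist force passes 120 N, or if a joint passes its speed limit or range.

ROBOT

A 7-joint arm with a two-finger parallel gripper is mounted at the origin on the work surface. World frame = base frame: x ahead of the robot, y to its left, z up, the work surface at z = 0. Lengths are in m, angles in rad, forces in N, time in s.
With the tool pointing down it reaches from about 0.4 to 0.9 m from the base axis. Payload 5.6 kg.
Tool frame: the origin (TCP) lies midway between the tips of the shut fingers; the grasp point (between the pads) lies 19 mm behind it; z points along the fingers, y is the line along which they close (so a half turn about z gives the same grasp; the last joint's range is limited). The gripper opens to 92 mm and grips with 3 to 60 N. Pads are 20 mm wide; open, the fingers measure 128 mm over their backs; the gripper's body (75 mm by 189 mm) begins 69 mm behind the grasp point.
Start: joints at [1.306, 0.468, -0.012, 1.603, 0.006, 1.071, -0.056], TCP at [0.143, -0.634, 0.188] pointing down, gripper open.
Joint ranges: [-2.53, 2.53], [-0.31, 2.02], [-1.57, 1.55], [0.28, 2.44], [-1.29, 4.43], [0.15, 1.84], [-2.92, 2.92]. Speed limits (rad/s): [2.57, 2.57, 3.14, 3.14, 3.14, 3.14, 3.14].

INTERFACE

Orientations are given as [roll, pitch, yaw] about the fixed x, y, z axes, in that order (R = Rz(yaw) Ry(pitch) Rx(roll)).
In Python, from bench import r gives the robot as it stands.
- The arm moves only by the tool arm_command, never from a script. Its argument "series" is a list that holds one entry, the list of rows, each a list of 6 numbers: the shift along the tool's x, y, z in mm, then the turn, a rotation vector about the tool's x, y, z in degrees. A call has 1 to 8 rows; each row shifts and turns the commanded pose from where the row before left it, along the tool's axes as they then stand; what a row does not reach is not made up. A row lasts 1/12 s, in which the tool goes at most 41.7 mm and 7.16 degrees, less where a joint would pass 70% of its speed; a pose out of reach is approached as far as the arm can. A call is refused whole if a number of a shift passes 41.7 or a number of a turn 7.16, either way. A call with a gripper value outside its range is refused whole. "claw" is the finger opening in mm, from 0 to 91.9, set as the call begins (left out, the last holds). The fingers move at their own pace and stop on an object; "squeeze" is the grip in N (left out, the last holds). Time passes only in rows, so rows that do not move let the fingers close. It gives the time, the measured TCP pose, the force, the opening and the grip force at its end, in the units of the state.
- r.get_obs(): the state, without advancing time (a new reading comes with each control period).
- r.capture(name): name is "side" or "top" or "wrist"; returns a dict with "color" (400x640x3 uint8, red, green, blue), "intrinsics" (3x3 intrinsics, pixels), "extrinsics" (4x4, takes a point from camera to world coordinates). Camera axes: x right, y up, looking along -z (the intrinsics and any distortion apply to the point x, -y, -z); pixel columns grow to the right and rows downward; lengths in m; the calibration is good to about 2 mm. A picture is of the moment at which its call begins. There is no depth.
- r.close_job(): hands the job in; it is judged then, once.
The state is a dict: "time": time; "joint_positions": joint angles; "joint_vel": joint speeds; "tau": joint torques, N m; "tcp_pos": TCP position; "tool_rot": TCP orientation; "force": force on the tool from outside, world axes, zero at the start; "torque": the same for the moment, N m; "grip_width": opening from 0.0 (shut) to 1.0 (fully open); "finger_force": force on a finger pad.
Only numpy, scipy, OpenCV 4.12 (cv2) and the standard library are available. Lean on these libraries where they do the work, as an engineer would, in place of code of your own. Each camera call takes 0.05 s, during which the arm holds its last target. There are 200 camera calls.

## Working session

There is one attempt and no reset: what is moved stays moved. The work goes in short steps, Python scripts to look and compute and a tool call to move; the robot and the scene stay as the last step left them, time stands still between calls to the robot, and variables do not carry over. Pictures are saved under pics/ and viewed, at most 14 in all, crops included, and the job is handed in when it is done.

Besides the shell and the picture viewer there is one more tool, called in YAML: its name, and indented under it one key for each argument. arm_command: Moves the arm, as the interface text tells. Its arguments: {"type":"object","properties":{"series":{"type":"array","items":{"type":"array","items":{"type":"array","items":{"type":"number"}}}},"claw":{"type":"number"},"squeeze":{"type":"number"}},"required":["series"]}

```bash
ls; mkdir -p pics
python3 - <<'E'
from bench import r
import cv2,numpy as np
for n in ("top","side"):
    c=r.capture(n); cv2.imwrite(f"pics/{n}0.png",c["color"][:,:,::-1]); print(n,c["intrinsics"].tolist(),np.round(c["extrinsics"],4).tolist(),[k for k in c])
o=r.get_obs(); print(o)
E
```

```text
pics
top [[480.09140705260774, 0.0, 316.7316964952959], [0.0, 480.09140705260774, 197.77861064406724], [0.0, 0.0, 1.0]] [[0.0077, 0.9981, -0.0604, 0.4784], [-0.9999, 0.0072, -0.0088, -0.032], [-0.0083, 0.0605, 0.9981, 1.488], [0.0, 0.0, 0.0, 1.0]] ['color', 'intrinsics', 'extrinsics']
side [[429.51475106337585, 0.0, 316.44489884660663], [0.0, 429.51475106337585, 197.36187341593185], [0.0, 0.0, 1.0]] [[-0.7772, 0.467, -0.4217, 0.0744], [-0.6292, -0.5757, 0.5221, 0.5387], [0.001, 0.6712, 0.7413, 0.9216], [0.0, 0.0, 0.0, 1.0]] ['color', 'intrinsics', 'extrinsics']
{'time': 0.1, 'joint_positions': array([ 1.30600992,  0.46825154, -0.01164298,  1.60351767,  0.00600514,
        1.07136141, -0.05630844]), 'joint_vel': array([-1.42051996e-04, -1.61870693e-03, -9.27601274e-05, -2.57187641e-03,
        4.13321521e-04, -6.66120971e-04, -2.16194919e-03]), 'tau': array([ 7.47617851e-04, -5.21645486e+01, -1.29906883e-02, -2.44366425e+01,
       -5.69097209e-02,  1.40828564e-02,  8.53250731e-05]), 'tcp_pos': array([ 0.14281797, -0.63355814,  0.18756575]), 'tool_rot': array([-3.14009264e+00,  9.71811614e-05,  2.21751822e-01]), 'force': array([-0.28787499, -0.63797221,  0.18007053]), 'torque': array([ 0.02360454, -0.01619788, -0.02816026]), 'finger_force': 0.0, 'grip_width': 1.000178188072437}
```

View pics/top0.png

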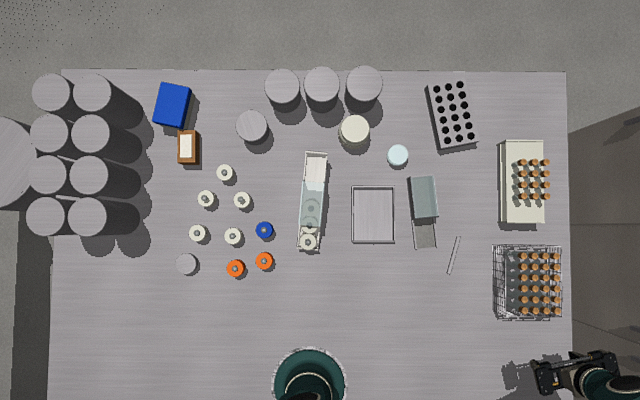

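View pics/side0.png

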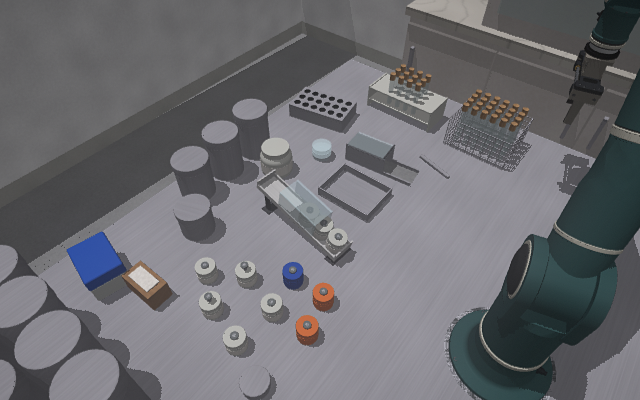

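Top view: five white jars at about (225,173), (206,199), (242,200), (197,233) and (233,236). The lane runs from (309,240) up to (316,155), the tray is at (373,214) and the hatch at (424,212), with its apron towards (425,240). I'll enlarge for detail.

```bash
cat > h.py <<'E'
import cv2,numpy as np
from bench import r
def ray(c,uv):
    K,E=np.array(c["intrinsics"]),np.array(c["extrinsics"])
    d=np.linalg.inv(K)@[uv[0],uv[1],1]; d=E[:3,:3]@(d*[1,-1,-1]); return E[:3,3],d
def onplane(c,uv,z):
    o,d=ray(c,uv); return o+d*(z-o[2])/d[2]
def proj(c,p):
    E=np.array(c["extrinsics"]); q=E[:3,:3].T@(np.array(p)-E[:3,3])*[1,-1,-1]; q=np.array(c["intrinsics"])@q; return q[:2]/q[2]
def tri(c1,u1,c2,u2):
    o1,d1=ray(c1,u1);o2,d2=ray(c2,u2); t=np.linalg.lstsq(np.c_[d1,-d2],o2-o1,rcond=None)[0]
    a,b=o1+d1*t[0],o2+d2*t[1]; return (a+b)/2,np.linalg.norm(a-b)
E
python3 - <<'E'
import cv2
a=cv2.imread("pics/top0.png");b=cv2.imread("pics/side0.png")
cv2.imwrite("pics/t1.png",cv2.resize(a[140:265,290:450],None,fx=5,fy=5,interpolation=cv2.INTER_CUBIC)[:600])
cv2.imwrite("pics/t2.png",cv2.resize(b[250:365,180:340],None,fx=5,fy=5,interpolation=cv2.INTER_CUBIC)[:600])
E
```

```text
(no output)
```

View pics/t1.png

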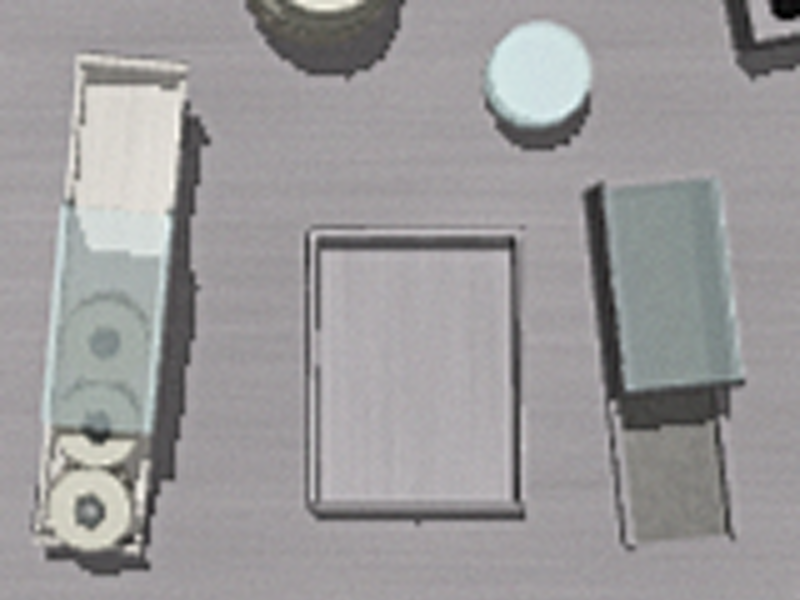

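View pics/t2.png

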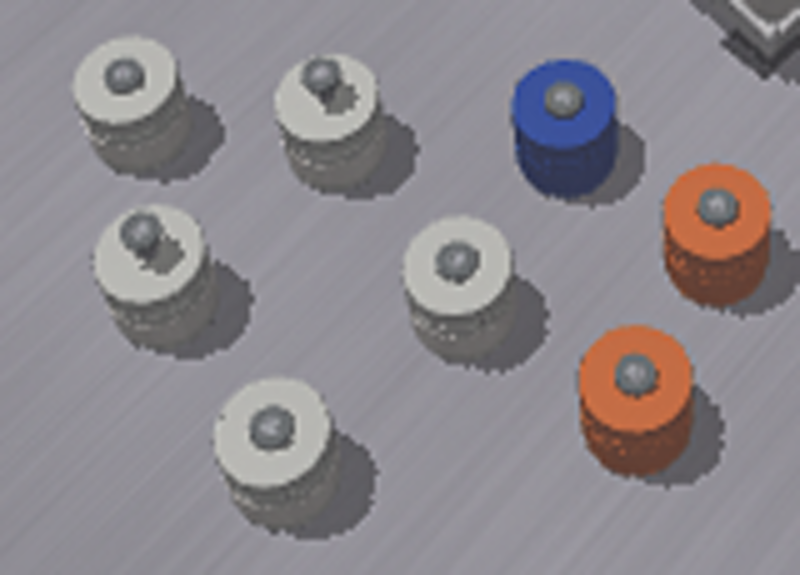

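The enlarged top view has the front jar's lid at (307.6,242), the tray corners at roughly (351,186)-(395,243) and the apron guides from (412,220) to (437,249). In the side crop the plungers stick out on the jars at side pixels (245,269) and (210,302); the other three, at (205,266), (271,303) and (235,336), are pushed in.

```bash
cat > det.py <<'E'
from h import *
def jars(c,z=.048):
    im=c["color"]; h=cv2.cvtColor(im,cv2.COLOR_RGB2HSV)
    i=im.astype(int)
    m=((i.min(2)>165)&(i[...,0]-i[...,2]>4)).astype(np.uint8)
    n,l,s,ce=cv2.connectedComponentsWithStats(m); out=[]
    for k in range(1,n):
        if s[k,4]>60 and s[k,4]<1500:
            pts=np.argwhere(l==k)[:,::-1].astype(np.int32); hull=cv2.convexHull(pts); M=cv2.moments(hull)
            u=(M["m10"]/M["m00"],M["m01"]/M["m00"]); out.append((np.round(u,1),cv2.contourArea(hull),np.round(onplane(c,u,z),4)))
    return out
E
python3 - <<'E'
from det import *
T=r.capture("top");S=r.capture("side")
for c in (T,S):
    print("--")
    for j in jars(c): print(j)
f=lambda x,y,z:np.round(onplane(T,(290+x/5,140+y/5),z),4)
print("front jar lid",f(88,511,.073))
print("backstop",f(80,58,.1),f(188,68,.1)); print("front",f(38,545,.045),f(143,555,.045))
print("hood near",f(622,390,.068),f(745,380,.068)," far",f(600,185,.065),f(718,180,.065))
print("apron L",f(612,400,.012),f(628,547,.012),"R",f(718,410,.012),f(733,540,.012))
print("tray",[f(*p,.03) for p in((305,230),(523,228),(525,517),(310,515))])
E
```

```text
--
(array([354.6, 128. ]), 563.5, array([ 0.778 , -0.1326,  0.048 ]))
(array([185.5, 145.2]), 238.0, array([0.7224, 0.3797, 0.048 ]))
(array([500.6, 175.4]), 38.5, array([ 0.6368, -0.5711,  0.048 ]))
(array([314.7, 166.2]), 645.0, array([ 0.661 , -0.0124,  0.048 ]))
(array([223.7, 171.7]), 185.5, array([0.6425, 0.2624, 0.048 ]))
(array([204.9, 197.7]), 190.5, array([0.5632, 0.3173, 0.048 ]))
(array([240.9, 199.2]), 197.0, array([0.5595, 0.2088, 0.048 ]))
(array([196.4, 232.6]), 197.5, array([0.4584, 0.3407, 0.048 ]))
(array([304.7, 231.2]), 149.0, array([0.465 , 0.0159, 0.048 ]))
(array([231.6, 235.5]), 188.5, array([0.4504, 0.2347, 0.048 ]))
(array([306.4, 242. ]), 217.0, array([0.433 , 0.0105, 0.048 ]))
--
(array([408.3,  92.7]), 1244.5, array([ 0.633 , -0.6667,  0.048 ]))
(array([281. , 146.7]), 149.0, array([ 0.788 , -0.1711,  0.048 ]))
(array([143.1, 278.2]), 370.5, array([0.726 , 0.3779, 0.048 ]))
front jar lid [0.4331 0.0063 0.073 ]
backstop [0.697  0.0125 0.1   ] [ 0.6915 -0.0504  0.1   ]
front [0.4117 0.0368 0.045 ] [ 0.4063 -0.0261  0.045 ]
hood near [ 0.5066 -0.3082  0.068 ] [ 0.513  -0.3806  0.068 ]  far [ 0.6284 -0.2963  0.065 ] [ 0.6318 -0.3663  0.065 ]
apron L [ 0.5015 -0.3129  0.012 ] [ 0.4119 -0.3223  0.012 ] R [ 0.4959 -0.3777  0.012 ] [ 0.4166 -0.3863  0.012 ]
tray [array([ 0.6033, -0.1233,  0.03  ]), array([ 0.6054, -0.2559,  0.03  ]), array([ 0.4302, -0.2567,  0.03  ]), array([ 0.4304, -0.1269,  0.03  ])]
```

```bash
cat > plan.py <<'E'
import numpy as np
from scipy.spatial.transform import Rotation as R
def pose(yaw,tilt=0): # yaw, tilt(about tool y) in deg
    return R.from_euler('xyz',[180,0,yaw],degrees=True)*R.from_euler('y',tilt,degrees=True)
def plan(wps,obs=None):
    """wps: list of (x,y,z,yaw,tilt[,nmin]); prints rows (straight, const turn each)"""
    from bench import r
    o=obs or r.get_obs(); p=np.array(o["tcp_pos"])*1000; q=R.from_euler('xyz',o["tool_rot"])
    for w in wps:
        t=np.array(w[:3])*1000; Q=pose(*w[3:5]); rv=(q.inv()*Q).as_rotvec(degrees=True)
        n=int(max(np.ceil(np.linalg.norm(t-p)/38),np.ceil(np.linalg.norm(rv)/7),1, w[5] if len(w)>5 else 0))
        rr=np.round(rv/n,1)
        for k in range(n):
            s=np.round(q.inv().apply((t-p)/(n-k))); row=list(map(int,s))+[float(v) for v in rr]
            p=p+q.apply(s); q=q*R.from_rotvec(rr,degrees=True); print(str([float(v) if v%1 else int(v) for v in row]).replace(' ',''),end=',')
        print(' |',np.round(p/1000,3),n)
E
python3 - <<'E'
from plan import *
plan([(.25,-.40,.2,0,0),(.433,-.06,.2,-4.9,0),(.428,.0063,.17,-4.9,12)])
E
```

```text
[22,-29,-2,0,0,1.8],[21,-30,-2,0,0,1.8],[21,-31,-2,0,0,1.8],[19,-31,-1,0,0,1.8],[19,-32,-2,0,0,1.8],[17,-32,-1,0,0,1.8],[17,-33,-2,0,0,1.8], | [ 0.25 -0.4   0.2 ] 7
[17,-31,0,0,0,0.5],[16,-31,0,0,0,0.5],[16,-31,0,0,0,0.5],[16,-31,0,0,0,0.5],[16,-31,0,0,0,0.5],[15,-32,0,0,0,0.5],[15,-32,0,0,0,0.5],[15,-32,0,0,0,0.5],[14,-32,0,0,0,0.5],[14,-32,0,0,0,0.5],[14,-32,0,0,0,0.5], | [ 0.433 -0.06   0.2  ] 11
[-5,-33,15,0,6,-0.3],[-7,-33,15,0,6,-0.3], | [0.428 0.007 0.17 ] 2
```

arm_command:
  series:
    - [[20,-30,-2,0,0,1.8],[20,-30,-2,0,0,1.8],[20,-31,-2,0,0,1.8],[20,-31,-2,0,0,1.8],[19,-32,-2,0,0,1.8],[18,-32,-1,0,0,1.8],[18,-33,-1,0,0,1.8],[17,-31,0,0,0,0.5]]
  claw: 76

```text
time: 0.87
tcp_pos: [0.2666, -0.3668, 0.2006]
tool_rot: [3.141, -0.0, -0.008]
force: [0.9, -0.8, -0.7]
grip_width: 0.827
finger_force: 0.0
```

arm_command:
  series:
    - [[16,-31,0,0,0,0.5],[16,-31,0,0,0,0.5],[16,-31,0,0,0,0.5],[16,-31,0,0,0,0.5],[15,-32,0,0,0,0.5],[15,-32,0,0,0,0.5],[15,-32,0,0,0,0.5],[14,-32,0,0,0,0.5]]

```text
time: 1.53
tcp_pos: [0.3991, -0.1198, 0.2006]
tool_rot: [3.141, -0.001, -0.077]
force: [0.8, -0.3, -0.1]
grip_width: 0.828
finger_force: 0.0
```

arm_command:
  series:
    - [[14,-32,0,0,0,0.5],[14,-32,0,0,0,0.5],[-5,-33,15,0,6,-0.3],[-7,-33,15,0,6,-0.3],[0,0,0,0,0,0]]

```text
time: 1.95
tcp_pos: [0.4181, 0.0115, 0.1641]
tool_rot: [3.138, -0.201, -0.074]
force: [-1.7, -0.1, -1.0]
grip_width: 0.827
finger_force: 0.0
```

Run:
```python
from plan import *
from bench import r
o=r.get_obs();print(o["tcp_pos"],np.degrees(o["tool_rot"]),o["grip_width"],o["time"])
import cv2
cv2.imwrite("pics/w1.png",r.capture("wrist")["color"][:,:,::-1])
```

```text
[0.41805101 0.01148212 0.16412829] [179.8212685  -11.52109669  -4.21717389] 0.8272750111218475 1.95
```

View pics/w1.png

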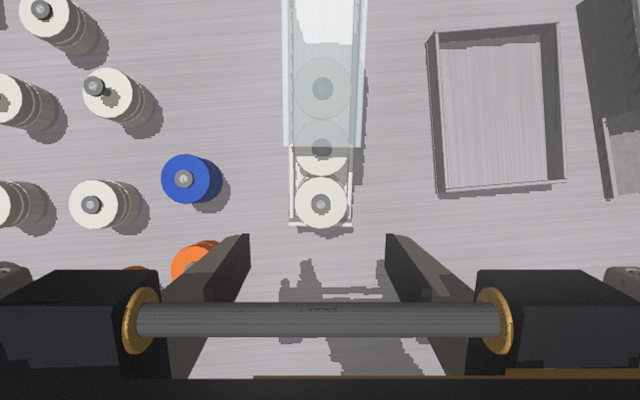

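Wrist view: the front jar is at (321,203), the lane's front corners are at (290,222) and (352,226), and the next jar is at (322,148) under the cover. The arm reached the tilted pose.

Run:
```python
from plan import *
from h import *
W=r.capture("wrist");T=r.capture("top")
cv2.imwrite("pics/top1.png",T["color"][:,:,::-1])
print("wrist",onplane(W,(321,203),.073), "button",onplane(W,(321,204),.077))
print("tri",tri(W,(321,204),T,(308.0,242.4)))
print("2nd btn",onplane(W,(322,149),.077+.0104),onplane(W,(322.5,88.5),.077+.0208))
print("front corners",onplane(W,(290,223),.043),onplane(W,(352,226),.043))
# lane high part floor from top: centre line of whitish region by row
m=(T["color"].min(2)>165)
for v in (158,162,166,170,174): 
    u=np.where(m[v,290:345])[0]+290; print(v,u.min(),u.max(),onplane(T,((u.min()+u.max()+1)/2,v),.075)[:2])
plan([(.433,.0063,.06,-4.9,12)])
```

```text
wrist [0.44050964 0.00323935 0.073     ] button [0.4396997  0.00336698 0.077     ]
tri (array([0.43769879, 0.00388664, 0.12509431]), np.float64(0.00694330406532054))
2nd btn [ 0.4884474  -0.00105775  0.0874    ] [ 0.5376851  -0.00501905  0.0978    ]
front corners [0.42158699 0.03619953 0.043     ] [ 0.41359279 -0.02726139  0.043     ]
158 290 327 [0.68184014 0.00426275]
162 290 342 [ 0.67005412 -0.01805981]
166 304 337 [ 0.65822444 -0.03147366]
170 290 341 [ 0.64622084 -0.01676361]
174 290 344 [ 0.63435708 -0.02129244]
[-6,0,36,0,0,0.1],[-6,0,36,0,0,0.1],[-5,0,37,0,0,0.1], | [0.433 0.006 0.06 ] 3
```

Run:
```python
from det import *
W=r.capture("wrist");T=r.capture("top");print(r.get_obs()["tcp_pos"])
for c in (W,T):
    print('--')
    for j in jars(c):
        if j[1]<3500: print(j[0],j[1],j[2][:2],onplane(c,j[0],.073)[:2])
def col(c,lo,hi):
    h=cv2.cvtColor(c["color"],cv2.COLOR_RGB2HSV); m=cv2.inRange(h,lo,hi); n,l,s,ce=cv2.connectedComponentsWithStats(m)
    for k in range(1,n):
        if s[k,4]>80: print(s[k,4],ce[k].round(1),onplane(c,ce[k],.045)[:2])
for c in (W,T): col(c,(110,120,100),(125,255,255))
```

```text
[0.42892973 0.00599843 0.17075323]
--
[107.1 107. ] 1850.0 [0.5607 0.2082] [0.55252155 0.19276403]
[ 10.  113.1] 900.5 [0.5626 0.3065] [0.55427605 0.28359138]
[  5.1 218. ] 364.0 [0.4574 0.3235] [0.45707875 0.29921467]
--
[354.5 128. ] 570.5 [ 0.7783 -0.1323] [ 0.77293199 -0.13039121]
[185.5 145.6] 247.5 [0.7213 0.3797] [0.71694455 0.37264037]
[500.5 177.6] 47.0 [ 0.6301 -0.5709] [ 0.627548   -0.56139498]
[314.7 166.2] 647.0 [ 0.661  -0.0124] [ 0.65775909 -0.01279973]
[223.6 171.7] 193.0 [0.6425 0.2626] [0.6395552  0.25742342]
[204.9 197.9] 196.5 [0.5627 0.3174] [0.56127687 0.3113281 ]
[240.9 199.1] 197.0 [0.56   0.2087] [0.55848756 0.20461393]
[196.4 232.5] 200.0 [0.4587 0.3408] [0.45898661 0.33419569]
[306.4 236.5] 359.0 [0.4493 0.0108] [0.44977814 0.00994901]
[231.7 235.1] 201.0 [0.4516 0.2346] [0.45216295 0.22990063]
1572 [184.9 190.1] [0.47081021 0.13908905]
1183 [170.2 104. ] [0.84954192 0.43071029]
181 [263.7 229.5] [0.46918194 0.13920964]
```

The arm was still settling when I took that picture, which explains the offset. Now that it's settled, both cameras agree to about 1 mm. Measuring the lane again in the wrist view.

```bash
cat > btn.py <<'E'
from h import *
def buttons(c,u0,u1,v0,v1,z0=.077,amin=40):
    """dark grey button blobs in a window"""
    im=c["color"][v0:v1,u0:u1].astype(int); m=((im.max(2)<150)&(im.max(2)-im.min(2)<30)).astype(np.uint8)
    n,l,s,ce=cv2.connectedComponentsWithStats(m)
    for k in range(1,n):
        if s[k,4]>=amin: uv=ce[k]+[u0,v0]; print(s[k],uv.round(1),onplane(c,uv,z0).round(4))
E
python3 - <<'E'
from btn import *
from plan import plan
W=r.capture("wrist");T=r.capture("top")
cv2.imwrite("pics/w2.png",W["color"][:,:,::-1])
buttons(W,290,355,60,220); buttons(T,298,320,230,250,.077,4)
im=W["color"].astype(int)
for v in (10,30,50,160,175,190):
    m=im[v].min(1)>170; u=np.where(m[270:380])[0]+270; print(v,u.min(),u.max())
E
```

```text
[ 55  80  10  80 354] [350.1 181.6] [ 0.4661 -0.0286  0.077 ]
[  0 102  54  37 430] [322.7 173.4] [ 0.4758 -0.0038  0.077 ]
[  0 113   2  37  44] [290.2 190.9] [0.4621 0.0279 0.077 ]
[ 17 147  18  13 140] [315.6 213.1] [0.4395 0.006  0.077 ]
[ 4  0  6  4 10] [304.2 232.2] [0.4624 0.0164 0.077 ]
[  0   0  22  20 120] [312.  242.6] [ 0.4322 -0.0069  0.077 ]
[1 6 2 4 4] [299.5 237.5] [0.4468 0.03   0.077 ]
[ 7  9  6  7 29] [307.3 242. ] [0.4339 0.0071 0.077 ]
10 270 379
30 270 379
50 270 379
160 270 379
175 270 379
190 270 379
```

View pics/w2.png

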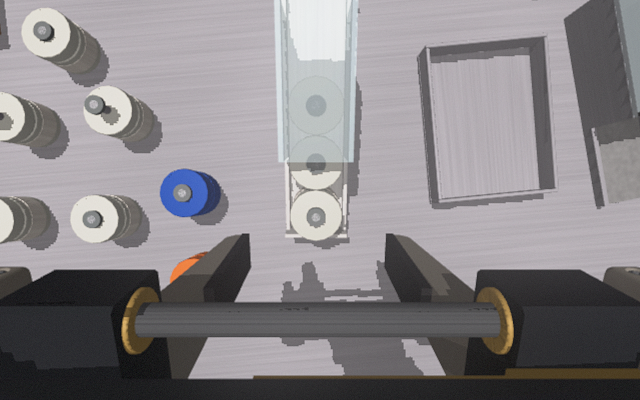

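Settled view: buttons at (316,216), (316,162) and (316.5,105). The tray spans (420,40)-(552,205).

Run:
```python
from btn import *
from plan import plan
W=r.capture("wrist")
for u,z in (((316,216.5),.077),((316,162),.0874),((316.5,105),.0978)): print(onplane(W,u,z).round(4))
for u in ((287,237),(348,238)): print(onplane(W,u,.045).round(4))
plan([(.436,.0065,.062,-5,12)])
```

```text
[0.4361 0.0058 0.077 ]
[0.4856 0.0015 0.0874]
[ 0.5331 -0.003   0.0978]
[0.4155 0.0378 0.045 ]
[ 0.4091 -0.0252  0.045 ]
[-5,0,36,0,0,0],[-5,-1,36,0,0,0],[-5,0,36,0,0,0], | [0.437 0.006 0.062] 3
```

Run:
```python
from plan import plan
plan([(.443,.0053,.043,-5.2,12,5)])
```

```text
[-3,0,26,0,0,0.1],[-2,0,25,0,0,0.1],[-3,0,26,0,0,0.1],[-2,0,25,0,0,0.1],[-3,-1,26,0,0,0.1], | [0.443 0.006 0.042] 5
```

arm_command:
  series:
    - [[-3,0,26,0,0,0.1],[-2,0,25,0,0,0.1],[-3,0,26,0,0,0.1],[-2,0,25,0,0,0.1],[-3,0,26,0,0,0.1],[0,0,0,0,0,0],[0,0,0,0,0,0],[0,0,0,0,0,0]]

```text
time: 3.02
tcp_pos: [0.4421, 0.0055, 0.0428]
tool_rot: [-3.141, -0.211, -0.093]
force: [0.8, 0.1, 0.4]
grip_width: 0.827
finger_force: 0.0
```

arm_command:
  series:
    - [[0,0,0,0,0,0],[0,0,0,0,0,0],[0,0,0,0,0,0],[0,0,0,0,0,0],[0,0,0,0,0,0],[0,0,0,0,0,0]]
  claw: 40
  squeeze: 15

```text
time: 3.52
tcp_pos: [0.4418, 0.0052, 0.0426]
tool_rot: [-3.141, -0.211, -0.093]
force: [-1.0, -0.5, 7.7]
grip_width: 0.532
finger_force: 15.0
```

Run:
```python
from plan import plan
plan([(.4295,.0055,.1,-5.2,12,4),(.45,-.02,.115,0,0),(.46,-.33,.115,5.9,0),(.462,-.349,.06,5.9,0),(.462,-.349,.0175,5.9,0,4)])
```

```text
[0,0,-15,0,0,0],[0,0,-15,0,0,0],[0,0,-14,0,0,0],[0,1,-15,0,0,0], | [0.429 0.005 0.1  ] 4
[13,12,-5,0.3,-6,-2.6],[11,12,-6,0.3,-6,-2.6], | [ 0.45  -0.02   0.115] 2
[1,34,0,0,0,-0.7],[1,34,0,0,0,-0.7],[0,35,0,0,0,-0.7],[0,35,0,0,0,-0.7],[0,34,0,0,0,-0.7],[-1,34,0,0,0,-0.7],[-1,35,0,0,0,-0.7],[-2,34,0,0,0,-0.7],[-2,35,0,0,0,-0.7], | [ 0.46  -0.33   0.115] 9
[0,10,27,0,0,0.2],[0,9,28,0,0,0.2], | [ 0.462 -0.349  0.06 ] 2
[0,0,11,0,0,0],[0,0,10,0,0,0],[0,0,11,0,0,0],[-1,0,10,0,0,0], | [ 0.462 -0.349  0.018] 4
```

arm_command:
  series:
    - [[0,0,-15,0,0,0],[0,0,-15,0,0,0],[0,0,-15,0,0,0],[0,0,-15,0,0,0],[13,12,-5,0.3,-6,-2.6],[11,12,-6,0.3,-6,-2.6],[1,34,0,0,0,-0.7],[1,34,0,0,0,-0.7]]

```text
time: 4.18
tcp_pos: [0.4535, -0.0873, 0.1156]
tool_rot: [-3.139, -0.002, 0.026]
force: [0.6, 0.3, -1.9]
grip_width: 0.532
finger_force: 15.0
```

arm_command:
  series:
    - [[0,35,0,0,0,-0.7],[0,35,0,0,0,-0.7],[0,34,0,0,0,-0.7],[-1,34,0,0,0,-0.7],[-1,35,0,0,0,-0.7],[-2,34,0,0,0,-0.7],[-2,35,0,0,0,-0.7],[0,0,0,0,0,0]]

```text
time: 4.85
tcp_pos: [0.458, -0.3373, 0.1142]
tool_rot: [3.14, 0.0, 0.1]
force: [-0.5, -0.7, -1.6]
grip_width: 0.534
finger_force: 15.0
```

arm_command:
  series:
    - [[0,0,0,0,0,0],[0,0,0,0,0,0]]

```text
time: 5.02
tcp_pos: [0.4595, -0.3279, 0.1142]
tool_rot: [-3.138, 0.0, 0.109]
force: [0.0, 0.1, -0.5]
grip_width: 0.534
finger_force: 15.0
```

Run:
```python
from btn import *
W=r.capture("wrist");cv2.imwrite("pics/w3.png",W["color"][:,:,::-1])
T=r.capture("top");cv2.imwrite("pics/top2.png",T["color"][:,:,::-1])
o=r.get_obs();print(o["tcp_pos"],o["tool_rot"],o["time"])
```

```text
[ 0.45996321 -0.32704451  0.11458166] [-3.13897283e+00  1.53273675e-04  1.11110109e-01] 5.1167
```

View pics/w3.png

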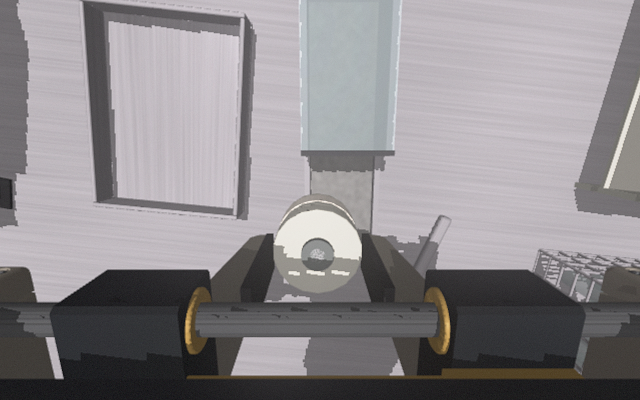

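The jar is held upright. The hood's near edge runs from (301,151) to (394,152), and the apron guides are near x = 306 and 376 just below it.

Run:
```python
from btn import *
from plan import plan
W=r.capture("wrist")
print("hood",onplane(W,(301,152),.066).round(4),onplane(W,(394,153),.066).round(4), "far", onplane(W,(303,2),.065).round(4),onplane(W,(398,2),.065).round(4))
print("guides",onplane(W,(307,158),.012).round(4),onplane(W,(374,158),.012).round(4),onplane(W,(373,230),.012).round(4))
plan([(.463,-.349,.06,5.9,0),(.463,-.349,.0175,5.9,0,4)])
```

```text
hood [ 0.5084 -0.3099  0.066 ] [ 0.5155 -0.3798  0.066 ] far [ 0.6093 -0.3012  0.065 ] [ 0.6165 -0.3656  0.065 ]
guides [ 0.4993 -0.3137  0.012 ] [ 0.5063 -0.3753  0.012 ] [ 0.4371 -0.385   0.012 ]
[0,11,27,-0.1,0,0.2],[0,11,28,-0.1,0,0.2], | [ 0.462 -0.349  0.06 ] 2
[0,0,11,0,0,0],[0,0,10,0,0,0],[0,0,11,0,0,0],[0,0,10,0,0,0], | [ 0.463 -0.349  0.018] 4
```

arm_command:
  series:
    - [[0,11,27,0,0,0.2],[0,12,27,0,0,0.2],[0,0,11,0,0,0],[0,0,11,0,0,0],[0,0,10,0,0,0],[0,0,10,0,0,0],[0,0,0,0,0,0],[0,0,0,0,0,0]]

```text
time: 5.83
tcp_pos: [0.4625, -0.351, 0.0188]
tool_rot: [-3.14, -0.0, 0.103]
force: [0.5, 0.1, -0.8]
grip_width: 0.534
finger_force: 15.0
```

arm_command:
  series:
    - [[0,0,0,0,0,0],[0,0,0,0,0,0],[0,0,0,0,0,0],[0,0,0,0,0,0]]
  claw: 80

```text
time: 6.17
tcp_pos: [0.4626, -0.3519, 0.0193]
tool_rot: [-3.141, -0.001, 0.102]
force: [-0.5, 0.5, 0.0]
grip_width: 0.802
finger_force: 0.0
```

arm_command:
  series:
    - [[-18,0,0,0,0,0],[-18,0,0,0,0,0],[-18,0,0,0,0,0],[0,0,0,0,0,0],[0,0,0,0,0,0]]

```text
time: 6.58
tcp_pos: [0.4083, -0.3577, 0.0191]
tool_rot: [-3.141, -0.0, 0.1]
force: [-0.5, 0.3, -0.4]
grip_width: 0.87
finger_force: 0.0
```

arm_command:
  series:
    - [[0,-2,0,0,0,0],[0,0,0,0,0,0],[0,0,0,0,0,0],[0,0,0,0,0,0],[0,0,0,0,0,0],[0,0,0,0,0,0]]
  claw: 0

```text
time: 7.08
tcp_pos: [0.4086, -0.355, 0.0186]
tool_rot: [-3.14, -0.0, 0.102]
force: [-0.1, 0.6, 0.2]
grip_width: 0.455
finger_force: 0.0
```

arm_command:
  series:
    - [[12,0,0,0,0,0],[12,0,0,0,0,0],[12,0,0,0,0,0],[12,0,0,0,0,0],[11,0,0,0,0,0],[10,0,0,0,0,0],[9,0,0,0,0,0],[8,0,0,0,0,0]]

```text
time: 7.75
tcp_pos: [0.495, -0.346, 0.0185]
tool_rot: [-3.14, 0.0, 0.102]
force: [-1.9, 1.1, 0.1]
grip_width: 0.002
finger_force: 0.5
```

arm_command:
  series:
    - [[0,0,0,0,0,0],[0,0,0,0,0,0]]

```text
time: 7.92
tcp_pos: [0.4942, -0.3461, 0.0185]
tool_rot: [-3.14, -0.0, 0.102]
force: [-0.4, 0.2, -0.6]
grip_width: 0.008
finger_force: 0.0
```

Run:
```python
from btn import *
T=r.capture("top");S=r.capture("side");W=r.capture("wrist")
a=cv2.resize(T["color"][160:260,290:450],None,fx=2.5,fy=2.5);b=cv2.resize(S["color"][120:260,250:450],None,fx=2,fy=2)
w=cv2.resize(W["color"],(448,280))
c=np.zeros((550,800,3),np.uint8);c[:250,:400]=a;c[:280,400:]=b;c[270:,0:448][:, :]=w
cv2.imwrite("pics/m1.png",c[:,:,::-1])
```

```text
(no output)
```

View pics/m1.png

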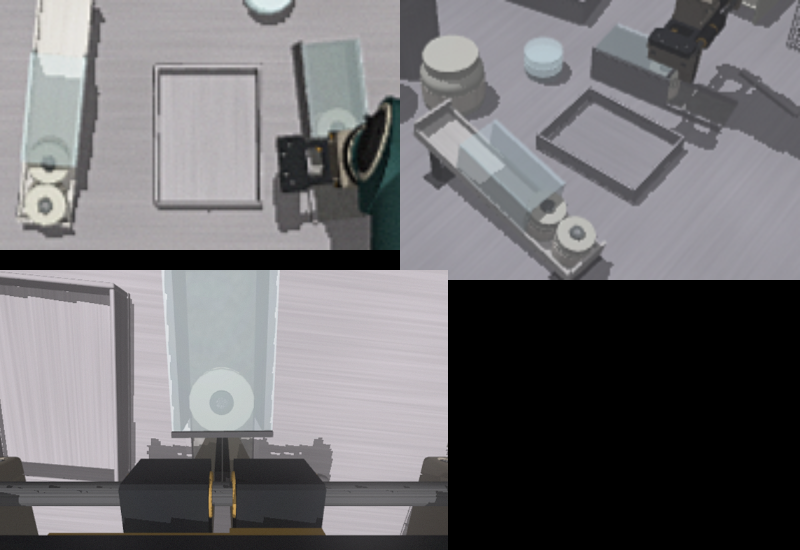

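Jar 1 is wholly under the hood (wrist inset at (222,402), behind the edge). The other two have slid down, and the next jar is at the front place. Going back for it.

Run:
```python
from btn import *
from plan import plan
T=r.capture("top")
buttons(T,303,312,237,247,.077,4)
plan([(.475,-.346,.0185,5.9,0),(.462,-.33,.11,5.9,0),(.45,-.02,.13,-5.2,0),(.427,.0055,.12,-5.2,12),(.443,.0053,.043,-5.2,12,4)])
```

```text
[ 2  2  6  7 28] [307.5 242. ] [0.4337 0.0066 0.077 ]
[-18,-3,0,-0.1,0,-0.1], | [ 0.475 -0.345  0.019] 1
[-4,-6,-30,0,0,0],[-4,-5,-31,0,0,0],[-4,-6,-30,0,0,0], | [ 0.462 -0.33   0.11 ] 3
[2,-34,-2,0,0,1.2],[2,-34,-2,0,0,1.2],[1,-35,-2,0,0,1.2],[0,-34,-2,0,0,1.2],[-1,-35,-2,0,0,1.2],[-1,-34,-3,0,0,1.2],[-2,-35,-2,0,0,1.2],[-3,-34,-3,0,0,1.2],[-4,-34,-2,0,0,1.2], | [ 0.45 -0.02  0.13] 9
[-12,-12,5,0,6,0.1],[-13,-12,3,0,6,0.1], | [0.427 0.006 0.12 ] 2
[0,0,20,0,0,0],[0,0,20,0,0,0],[0,-1,19,0,0,0],[-1,0,20,0,0,0], | [0.443 0.005 0.043] 4
```

arm_command:
  series:
    - [[-18,0,0,0,0,0],[-4,-6,-30,0,0,0],[-4,-7,-31,0,0,0],[-4,-7,-30,0,0,0],[2,-34,-2,0,0,1.2],[2,-34,-2,0,0,1.2],[1,-35,-2,0,0,1.2],[0,-34,-2,0,0,1.2]]
  claw: 76

```text
time: 8.78
tcp_pos: [0.4569, -0.1916, 0.1185]
tool_rot: [-3.141, -0.001, 0.016]
force: [0.6, 0.5, 0.3]
grip_width: 0.563
finger_force: 0.0
```

arm_command:
  series:
    - [[-1,-35,-2,0,0,1.2],[-1,-34,-3,0,0,1.2],[-2,-35,-2,0,0,1.2],[-3,-34,-3,0,0,1.2],[-4,-34,-2,0,0,1.2],[-12,-12,5,0,6,0.1],[-13,-12,3,0,6,0.1],[0,0,0,0,0,0]]

```text
time: 9.45
tcp_pos: [0.4164, 0.0067, 0.1165]
tool_rot: [3.139, -0.2, -0.084]
force: [-1.4, -0.4, -0.6]
grip_width: 0.826
finger_force: 0.0
```

arm_command:
  series:
    - [[0,0,0,0,0,0],[0,0,0,0,0,0]]

```text
time: 9.62
tcp_pos: [0.4289, 0.0054, 0.1217]
tool_rot: [-3.14, -0.211, -0.091]
force: [0.1, -0.5, 0.5]
grip_width: 0.826
finger_force: 0.0
```

Run:
```python
from plan import plan
plan([(.443,.0053,.043,-5.2,12,5)])
```

```text
[-1,0,16,0,0,0],[0,0,16,0,0,0],[-1,0,16,0,0,0],[0,-1,16,0,0,0],[-1,0,16,0,0,0], | [0.443 0.005 0.043] 5
```

arm_command:
  series:
    - [[-1,0,16,0,0,0],[0,0,16,0,0,0],[-1,0,16,0,0,0],[0,0,16,0,0,0],[-1,0,16,0,0,0],[0,0,0,0,0,0],[0,0,0,0,0,0],[0,0,0,0,0,0]]

```text
time: 10.28
tcp_pos: [0.443, 0.0046, 0.0427]
tool_rot: [-3.139, -0.21, -0.091]
force: [0.1, -0.3, 0.2]
grip_width: 0.828
finger_force: 0.0
```

arm_command:
  series:
    - [[0,0,0,0,0,0],[0,0,0,0,0,0],[0,0,0,0,0,0],[0,0,0,0,0,0],[0,0,0,0,0,0],[0,0,0,0,0,0]]
  claw: 40

```text
time: 10.78
tcp_pos: [0.4421, 0.0045, 0.0425]
tool_rot: [-3.14, -0.21, -0.091]
force: [-1.5, -0.1, 5.6]
grip_width: 0.534
finger_force: 15.0
```

arm_command:
  series:
    - [[0,0,-15,0,0,0],[0,0,-15,0,0,0],[0,0,-15,0,0,0],[0,0,-15,0,0,0],[13,12,-5,0.3,-6,-2.6],[11,12,-6,0.3,-6,-2.6],[1,34,0,0,0,-0.7],[1,34,0,0,0,-0.7]]

```text
time: 11.45
tcp_pos: [0.4541, -0.0881, 0.1156]
tool_rot: [-3.137, -0.001, 0.029]
force: [0.0, 0.4, -1.4]
grip_width: 0.532
finger_force: 15.0
```

arm_command:
  series:
    - [[0,35,0,0,0,-0.7],[0,35,0,0,0,-0.7],[0,34,0,0,0,-0.7],[-1,34,0,0,0,-0.7],[-1,35,0,0,0,-0.7],[-2,34,0,0,0,-0.7],[-2,35,0,0,0,-0.7],[0,0,0,0,0,0]]

```text
time: 12.12
tcp_pos: [0.4593, -0.3381, 0.1137]
tool_rot: [3.141, 0.001, 0.102]
force: [0.2, -1.0, -1.8]
grip_width: 0.538
finger_force: 15.0
```

arm_command:
  series:
    - [[0,0,0,0,0,0],[0,0,0,0,0,0],[0,0,0,0,0,0]]

```text
time: 12.37
tcp_pos: [0.4612, -0.3279, 0.1142]
tool_rot: [-3.138, 0.0, 0.113]
force: [0.1, 1.1, -0.6]
grip_width: 0.534
finger_force: 15.0
```

Run:
```python
from plan import plan
plan([(.461,-.350,.06,5.9,0),(.461,-.350,.0165,5.9,0,4)])
```

```text
[-1,11,27,-0.1,0,0.3],[-2,11,27,-0.1,0,0.3], | [ 0.461 -0.35   0.06 ] 2
[0,0,11,0,0,0],[0,0,11,0,0,0],[0,0,11,0,0,0],[0,0,11,0,0,0], | [ 0.461 -0.35   0.016] 4
```

arm_command:
  series:
    - [[-1,11,27,0,0,0.3],[-1,11,27,0,0,0.3],[0,0,11,0,0,0],[0,0,11,0,0,0],[0,0,11,0,0,0],[0,0,10,0,0,0],[0,0,0,0,0,0],[0,0,0,0,0,0]]

```text
time: 13.03
tcp_pos: [0.4618, -0.351, 0.0176]
tool_rot: [-3.138, -0.0, 0.101]
force: [0.6, -0.6, -1.5]
grip_width: 0.537
finger_force: 15.0
```

arm_command:
  series:
    - [[0,0,0,0,0,0],[0,0,0,0,0,0],[0,0,0,0,0,0],[0,0,0,0,0,0],[-18,0,0,0,0,0],[-18,0,0,0,0,0],[-18,0,0,0,0,0],[0,0,0,0,0,0]]
  claw: 80

```text
time: 13.7
tcp_pos: [0.4038, -0.3579, 0.0172]
tool_rot: [-3.138, 0.003, 0.097]
force: [-1.2, -0.6, -0.4]
grip_width: 0.868
finger_force: 0.0
```

arm_command:
  series:
    - [[0,0,0,0,0,0],[0,0,0,0,0,0],[0,0,0,0,0,0],[0,0,0,0,0,0],[0,0,0,0,0,0],[0,0,0,0,0,0],[0,0,0,0,0,0],[0,0,0,0,0,0]]
  claw: 0

```text
time: 14.37
tcp_pos: [0.4079, -0.3569, 0.0174]
tool_rot: [-3.139, -0.0, 0.101]
force: [0.1, 0.0, -0.7]
grip_width: 0.312
finger_force: 0.0
```

Run:
```python
from plan import plan
plan([(.495,-.346,.0185,5.9,0,8)])
```

```text
[11,0,0,0,0,0],[11,0,0,0,0,0],[11,0,0,0,0,0],[11,0,0,0,0,0],[11,-1,0,0,0,0],[11,0,0,0,0,0],[11,-1,-1,0,0,0],[11,0,0,0,0,0], | [ 0.495 -0.346  0.018] 8
```

arm_command:
  series:
    - [[0,0,0,0,0,0],[0,0,0,0,0,0],[0,0,0,0,0,0],[0,0,0,0,0,0],[5,0,0,0,0,0],[8,0,0,0,0,0],[8,0,0,0,0,0]]

```text
time: 14.95
tcp_pos: [0.4293, -0.3549, 0.0175]
tool_rot: [-3.139, -0.0, 0.1]
force: [-0.3, 0.3, 0.4]
grip_width: 0.003
finger_force: 0.4
```

arm_command:
  series:
    - [[9,0,0,0,0,0],[10,0,0,0,0,0],[10,-1,0,0,0,0],[10,-1,0,0,0,0],[10,0,0,0,0,0],[9,0,0,0,0,0],[8,0,0,0,0,0],[0,0,0,0,0,0]]

```text
time: 15.62
tcp_pos: [0.4969, -0.3454, 0.0175]
tool_rot: [-3.139, -0.003, 0.102]
force: [0.1, 0.2, -0.3]
grip_width: 0.008
finger_force: 0.0
```

Run:
```python
from det import *
from plan import plan
T=r.capture("top");S=r.capture("side");W=r.capture("wrist")
a=cv2.resize(T["color"][140:280,170:450],None,fx=2.0,fy=2.0);b=cv2.resize(S["color"][220:365,180:340],None,fx=1.5,fy=1.5)
w=cv2.resize(W["color"],(448,280))
c=np.zeros((580,800,3),np.uint8);c[:280,:560]=a;c[:218,560:]=b[:,:240];c[290:570,0:448]=w
cv2.imwrite("pics/m2.png",c[:,:,::-1])
print(r.get_obs()["tcp_pos"])
for j in jars(T): print(j[0],j[1],j[2])
```

```text
[ 0.49453848 -0.34604611  0.0173337 ]
[354.5 127.9] 574.5 [ 0.7783 -0.132   0.048 ]
[185.5 145.6] 247.5 [0.7213 0.3797 0.048 ]
[500.5 177.6] 47.0 [ 0.6301 -0.5709  0.048 ]
[314.7 166.1] 659.0 [ 0.6613 -0.0126  0.048 ]
[223.6 171.7] 192.5 [0.6424 0.2625 0.048 ]
[204.9 198. ] 198.5 [0.5625 0.3175 0.048 ]
[240.9 199.2] 199.5 [0.5597 0.2088 0.048 ]
[196.3 232.5] 201.5 [0.4585 0.341  0.048 ]
[304.7 239.4] 321.0 [0.4407 0.0157 0.048 ]
[231.8 235.3] 200.0 [0.4512 0.2342 0.048 ]
```

View pics/m2.png

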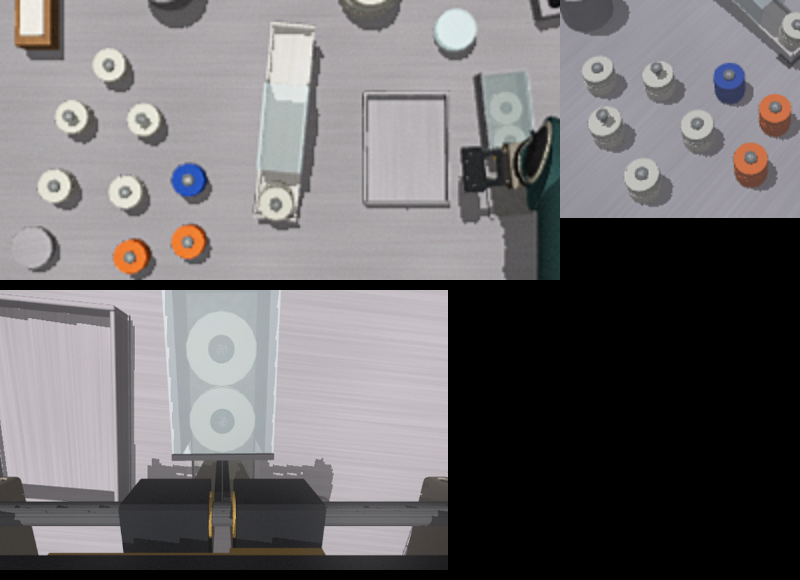

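Both issued jars are under the hood (wrist inset (222,348) and (222,420)), and the third waits at the lane front. The delivered jars haven't moved. Failed jars: (.5625,.3175) and (.5597,.2088).

Run:
```python
from plan import plan
plan([(.475,-.348,.0185,5.9,0),(.465,-.30,.12,5.9,0),(.455,-.1,.17,0,0),(.4515,.2345,.17,0,0),(.4515,.2345,.018,0,0,6)])
```

```text
[-20,0,-1,-0.2,-0.1,-0.1], | [ 0.475 -0.348  0.018] 1
[-2,-16,-34,0,0,0],[-1,-16,-34,0,0,0],[-2,-17,-34,0,0,0], | [ 0.465 -0.3    0.12 ] 3
[2,-33,-8,0,0,1],[1,-33,-8,0,0,1],[1,-33,-8,0,0,1],[0,-34,-9,0,0,1],[-1,-33,-8,0,0,1],[-1,-34,-9,0,0,1], | [ 0.455 -0.1    0.17 ] 6
[0,-37,0,0,0,0],[-1,-37,0,0,0,0],[0,-37,0,0,0,0],[-1,-37,0,0,0,0],[0,-37,0,0,0,0],[-1,-37,0,0,0,0],[0,-37,0,0,0,0],[-1,-38,0,0,0,0],[0,-37,0,0,0,0], | [0.452 0.234 0.17 ] 9
[0,0,25,0,0,0],[0,0,25,0,0,0],[0,0,26,0,0,0],[0,0,25,0,0,0],[0,0,26,0,0,0],[0,0,25,0,0,0], | [0.452 0.234 0.018] 6
```

arm_command:
  series:
    - [[-20,0,0,0,0,0],[-2,-16,-34,0,0,0],[-1,-16,-34,0,0,0],[-2,-17,-34,0,0,0],[2,-33,-8,0,0,1],[1,-33,-8,0,0,1],[1,-33,-8,0,0,1],[0,-34,-9,0,0,1]]
  claw: 70

```text
time: 16.43
tcp_pos: [0.458, -0.1665, 0.1535]
tool_rot: [-3.139, -0.001, 0.029]
force: [-0.1, 0.1, 0.1]
grip_width: 0.565
finger_force: 0.0
```

arm_command:
  series:
    - [[-1,-33,-8,0,0,1],[-1,-34,-9,0,0,1],[0,-37,0,0,0,0],[-1,-37,0,0,0,0],[0,-37,0,0,0,0],[-1,-37,0,0,0,0],[0,-37,0,0,0,0],[-1,-37,0,0,0,0]]

```text
time: 17.1
tcp_pos: [0.4528, 0.1228, 0.1711]
tool_rot: [-3.139, -0.001, -0.005]
force: [0.9, -0.5, 0.3]
grip_width: 0.763
finger_force: 0.0
```

arm_command:
  series:
    - [[0,-37,0,0,0,0],[-1,-38,0,0,0,0],[0,-37,0,0,0,0],[0,0,25,0,0,0],[0,0,25,0,0,0],[0,0,0,0,0,0],[0,0,0,0,0,0],[0,0,0,0,0,0]]

```text
time: 17.77
tcp_pos: [0.453, 0.2335, 0.1221]
tool_rot: [-3.138, -0.001, -0.005]
force: [-0.0, -0.2, 0.4]
grip_width: 0.764
finger_force: 0.0
```

Run:
```python
from det import *
from plan import plan
for n in ("wrist","top"):
    c=r.capture(n)
    for j in jars(c): print(n,j[0],j[1],j[2])
plan([(.4515,.2345,.018,0,0,5)])
```

```text
wrist [543.4 195.7] 428.0 [0.4634 0.0385 0.048 ]
wrist [581.3 201.8] 381.5 [0.4579 0.005  0.048 ]
wrist [541.2 245.5] 67.5 [0.4179 0.0331 0.048 ]
top [354.4 127.9] 577.0 [ 0.7785 -0.1319  0.048 ]
top [185.5 145.6] 248.0 [0.7212 0.3798 0.048 ]
top [500.5 177.6] 47.0 [ 0.6301 -0.5709  0.048 ]
top [314.6 166.1] 654.0 [ 0.6612 -0.0122  0.048 ]
top [223.7 171.8] 190.5 [0.6422 0.2623 0.048 ]
top [204.9 197.9] 196.5 [0.5627 0.3174 0.048 ]
top [240.9 199.1] 201.0 [0.5598 0.2089 0.048 ]
top [304.9 239.2] 314.5 [0.4411 0.0151 0.048 ]
top [263.4 340.3] 184.5 [0.1424 0.135  0.048 ]
[0,0,21,0,0,-0.1],[-1,0,21,0,0,-0.1],[0,0,21,0,0,-0.1],[-1,0,21,0,0,-0.1],[0,0,21,0,0,-0.1], | [0.452 0.234 0.018] 5
```

arm_command:
  series:
    - [[0,0,21,0,0,0],[-1,0,21,0,0,0],[0,0,21,0,0,0],[-1,0,21,0,0,0],[0,0,20,0,0,0],[0,0,0,0,0,0],[0,0,0,0,0,0],[0,0,0,0,0,0]]

```text
time: 18.53
tcp_pos: [0.4516, 0.2345, 0.0187]
tool_rot: [-3.138, -0.002, -0.005]
force: [-0.2, 0.5, 0.0]
grip_width: 0.762
finger_force: 0.0
```

arm_command:
  series:
    - [[0,0,0,0,0,0],[0,0,0,0,0,0],[0,0,0,0,0,0],[0,0,0,0,0,0],[0,0,0,0,0,0],[0,0,0,0,0,0]]
  claw: 40

```text
time: 19.03
tcp_pos: [0.451, 0.234, 0.0179]
tool_rot: [-3.139, -0.001, -0.004]
force: [-1.0, -1.8, 6.3]
grip_width: 0.531
finger_force: 15.0
```

Run:
```python
from plan import plan
plan([(.452,.235,.19,0,0),(.61,.04,.19,-5.2,0),(.629,-.0125,.178,-5.2,12,3)])
```

```text
[0,0,-34,0,0,0],[0,0,-35,0,0,0],[0,-1,-34,0,0,0],[1,0,-35,0,0,0],[0,-1,-34,0,0,0], | [0.452 0.235 0.19 ] 5
[23,28,0,0,0,0.7],[23,28,0,0,0,0.7],[23,27,0,0,0,0.7],[24,27,0,0,0,0.7],[24,27,0,0,0,0.7],[24,26,0,0,0,0.7],[25,26,0,0,0,0.7], | [0.61 0.04 0.19] 7
[8,17,4,-0.1,4,0],[8,17,4,-0.1,4,0],[7,16,5,-0.1,4,0], | [ 0.629 -0.012  0.178] 3
```

arm_command:
  series:
    - [[0,0,-34,0,0,0],[0,0,-35,0,0,0],[0,0,-34,0,0,0],[0,0,-35,0,0,0],[0,0,-34,0,0,0],[23,28,0,0,0,0.7],[23,28,0,0,0,0.7],[23,27,0,0,0,0.7]]

```text
time: 19.7
tcp_pos: [0.5188, 0.1482, 0.1898]
tool_rot: [-3.139, -0.002, -0.04]
force: [0.2, 0.4, -0.9]
grip_width: 0.532
finger_force: 15.0
```

arm_command:
  series:
    - [[24,27,0,0,0,0.7],[24,27,0,0,0,0.7],[24,26,0,0,0,0.7],[25,26,0,0,0,0.7],[8,17,4,0,4,0],[8,17,4,0,4,0],[7,16,5,0,4,0],[0,0,0,0,0,0]]

```text
time: 20.37
tcp_pos: [0.6249, -0.0186, 0.1748]
tool_rot: [3.141, -0.206, -0.094]
force: [-0.7, -0.8, -1.2]
grip_width: 0.533
finger_force: 15.0
```

arm_command:
  series:
    - [[0,0,0,0,0,0],[0,0,0,0,0,0],[0,0,0,0,0,0]]

```text
time: 20.62
tcp_pos: [0.6286, -0.0125, 0.1775]
tool_rot: [-3.138, -0.209, -0.089]
force: [0.1, -0.2, -0.9]
grip_width: 0.53
finger_force: 15.0
```

Run:
```python
from h import *
from plan import plan
o=r.get_obs();print(o["tcp_pos"],o["tool_rot"])
T=r.capture("top");S=r.capture("side");W=r.capture("wrist")
c=np.zeros((590,800,3),np.uint8)
c[:300,:480]=cv2.resize(W["color"],(480,300))
c[:300,480:800]=cv2.resize(S["color"][140:290,230:390],None,fx=2,fy=2)
c[310:590,:400]=cv2.resize(T["color"][130:270,230:430],None,fx=2,fy=2)
cv2.imwrite("pics/m3.png",c[:,:,::-1])
plan([(.6474,-.0142,.0901,-5.2,12,6)])
```

```text
[ 0.62860124 -0.01245578  0.17754346] [-3.13754538 -0.20912205 -0.08878814]
[0,0,15,0,0,0],[0,0,15,0,0,0],[0,0,15,0,0,0],[0,0,15,0,0,0],[0,0,15,0,0,0],[1,0,14,0,0,0], | [ 0.648 -0.014  0.09 ] 6
```

View pics/m3.png

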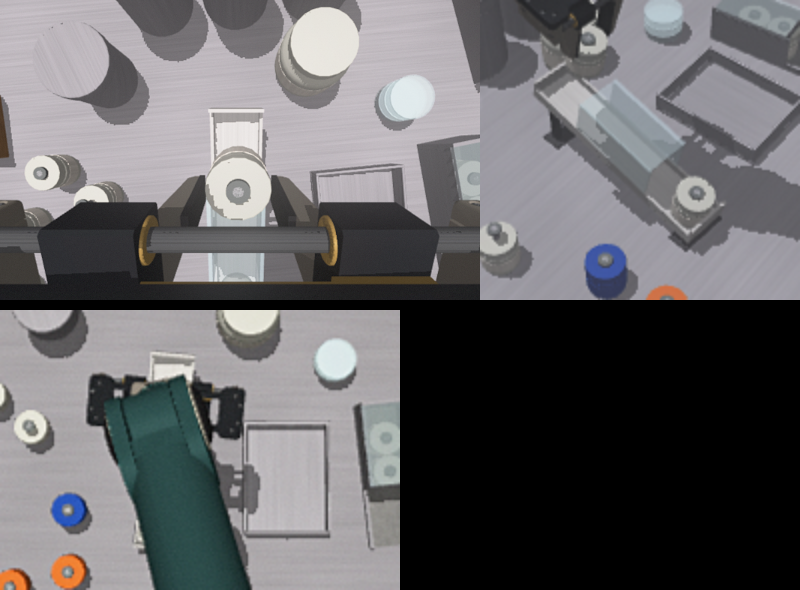

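The jar is held, tilted, behind the cover. In wrist pixels the back stop's top runs about (279,147)-(353,147), so I'll use it to check the lane's centreline.

Run:
```python
from h import *
W=r.capture("wrist");T=r.capture("top")
a,b=onplane(W,(279,147),.105),onplane(W,(353.3,147),.105); print(a,b,(a+b)/2)
for v in (165,180):
    row=W["color"][v].min(1).astype(int); print(v,''.join('#' if x>185 else '.' for x in row[265:370]))
    e=[u for u in range(266,370) if (row[u]>185)!=(row[u-1]>185)]; print(e)
print([onplane(W,(u,170),.1).round(4) for u in (279,353)])
```

```text
[0.69947871 0.01366372 0.105     ] [ 0.69384527 -0.0502053   0.105     ] [ 0.69666199 -0.01827079  0.105     ]
165 .###..#############....########################################################..#####...................
[266, 269, 271, 284, 288, 344, 346, 351]
180 ####################...########################################################.####.......#.............
[285, 288, 344, 345, 349, 356, 357]
[array([0.6802, 0.016 , 0.1   ]), array([ 0.6745, -0.0489,  0.1   ])]
```

arm_command:
  series:
    - [[0,0,17,0,0,0],[0,0,17,0,0,0],[0,0,17,0,0,0],[0,0,17,0,0,0],[0,0,12,0,0,0],[0,0,8,0,0,0],[0,0,0,0,0,0],[0,0,0,0,0,0]]

```text
time: 21.53
tcp_pos: [0.6466, -0.0148, 0.0911]
tool_rot: [-3.138, -0.209, -0.089]
force: [0.1, -0.3, 0.1]
grip_width: 0.537
finger_force: 14.9
```

arm_command:
  series:
    - [[0,0,0,0,0,0],[0,0,0,0,0,0]]

```text
time: 21.7
tcp_pos: [0.6462, -0.0158, 0.0911]
tool_rot: [-3.139, -0.209, -0.09]
force: [-0.5, 0.4, -0.5]
grip_width: 0.54
finger_force: 14.9
```

arm_command:
  series:
    - [[0,-2,1,0,0,0],[0,0,0,0,0,0],[0,0,0,0,0,0]]

```text
time: 21.95
tcp_pos: [0.647, -0.0134, 0.0906]
tool_rot: [-3.138, -0.21, -0.09]
force: [-0.8, 1.4, 4.1]
grip_width: 0.544
finger_force: 15.2
```

arm_command:
  series:
    - [[0,0,0,0,0,0],[0,0,0,0,0,0],[0,0,0,0,0,0],[0,0,0,0,0,0],[0,0,0,0,0,0],[0,0,0,0,0,0]]
  claw: 80

```text
time: 22.45
tcp_pos: [0.6464, -0.0137, 0.0898]
tool_rot: [-3.139, -0.209, -0.09]
force: [0.7, 0.2, 0.6]
grip_width: 0.869
finger_force: 0.0
```

Run:
```python
from h import *
from plan import plan
T=r.capture("top");S=r.capture("side");W=r.capture("wrist")
c=np.zeros((590,800,3),np.uint8)
c[:300,:480]=cv2.resize(W["color"],(480,300))
c[:300,480:800]=cv2.resize(S["color"][140:290,230:390],None,fx=2,fy=2)
c[310:590,:400]=cv2.resize(T["color"][130:270,230:430],None,fx=2,fy=2)
cv2.imwrite("pics/m4.png",c[:,:,::-1])
plan([(.630,-.0125,.178,-5.2,12),(.6,.1,.19,0,0),(.4585,.341,.17,0,0),(.4585,.341,.1,0,0)])
```

```text
[1,0,-30,-0.1,0,0],[1,0,-30,-0.1,0,0],[0,0,-30,-0.1,0,0], | [ 0.63  -0.012  0.178] 3
[-9,-27,-5,0.2,-3,-1.3],[-9,-28,-4,0.2,-3,-1.3],[-8,-28,-4,0.2,-3,-1.3],[-8,-27,-4,0.2,-3,-1.3], | [0.6  0.1  0.19] 4
[-18,-30,3,0,0,0],[-18,-30,3,0,0,0],[-18,-30,3,0,0,0],[-18,-30,2,0,0,0],[-17,-30,3,0,0,0],[-18,-30,2,0,0,0],[-17,-31,3,0,0,0],[-18,-30,2,0,0,0], | [0.458 0.341 0.17 ] 8
[0,0,35,-0.1,0,0],[1,0,35,-0.1,0,0], | [0.459 0.341 0.1  ] 2
```

View pics/m4.png

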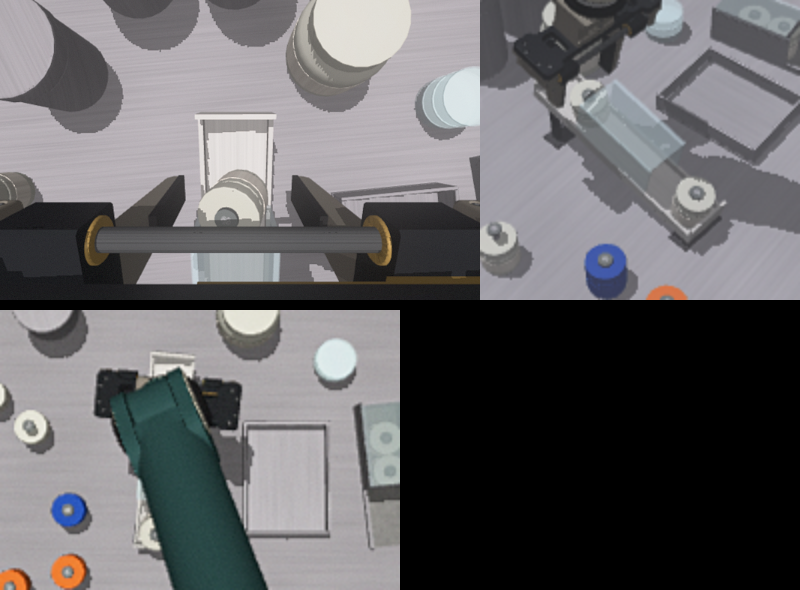

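arm_command:
  series:
    - [[0,0,-2,0,0,0],[0,0,0,0,0,0],[0,0,0,0,0,0],[0,0,0,0,0,0],[0,0,0,0,0,0],[0,0,0,0,0,0]]

```text
time: 23.1
tcp_pos: [0.6461, -0.0136, 0.0919]
tool_rot: [-3.139, -0.209, -0.09]
force: [0.3, 0.5, 0.7]
grip_width: 0.871
finger_force: 0.0
```

Run:
```python
from h import *
S=r.capture("side");W=r.capture("wrist")
c=np.zeros((590,800,3),np.uint8)
c[:300,:480]=cv2.resize(W["color"],(480,300))
c[:300,480:800]=cv2.resize(S["color"][140:290,230:390],None,fx=2,fy=2)
c[300:580,:400]=cv2.resize(S["color"][170:240,260:360],None,fx=4,fy=4)
cv2.imwrite("pics/m5.png",c[:,:,::-1])
```

```text
(no output)
```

View pics/m5.png

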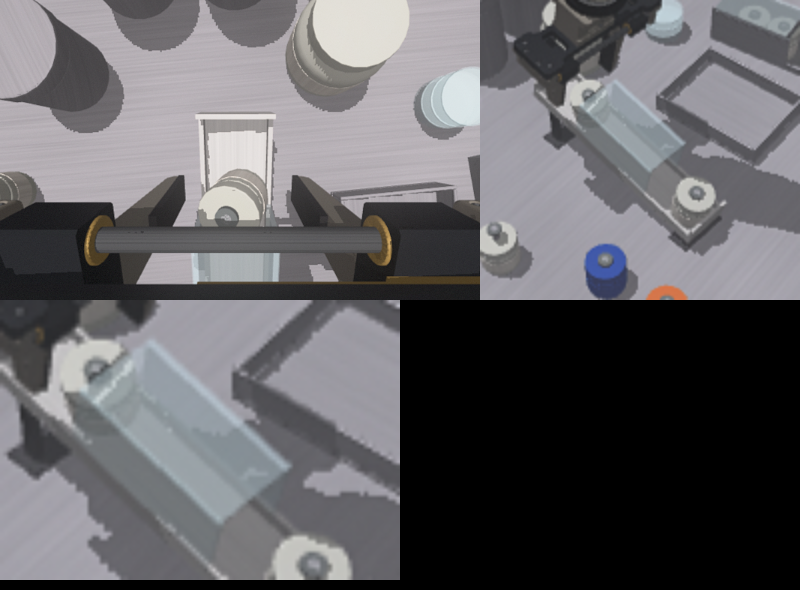

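The jar is stuck. It leans left with the right edge of its base on the right guide; the button is at about wrist (301,283). I'll regrip, lift and set it down a few mm further to +y.

Run:
```python
from h import *
W=r.capture("wrist");S=r.capture("side")
print(onplane(W,(301,283),.122), onplane(S,(230+590/2-480/2,140+93/2),.122))
print("side btn", onplane(S,(260+96/4,170+68/4),.122),tri(W,(301,283),S,(284,187)))
o=r.get_obs();print(o["tcp_pos"])
for v in (165,180,200):
    row=W["color"][v].min(1).astype(int); e=[u for u in range(255,380) if (row[u]>185)!=(row[u-1]>185)]; print(v,e)
```

```text
[ 0.62485549 -0.00311907  0.122     ] [ 0.61571152 -0.00284267  0.122     ]
side btn [6.16522238e-01 9.68544821e-05 1.22000000e-01] (array([ 0.62209801, -0.00359525,  0.11484732]), np.float64(0.002651474086068911))
[ 0.64608212 -0.01355967  0.09183889]
165 [264, 268]
180 [265, 272, 278, 355, 358, 364]
200 [266, 272, 278, 355, 357, 363]
```

arm_command:
  series:
    - [[-8,-2,0,0,0,0],[-8,-1,0,0,0,0],[0,0,0,0,0,0],[0,0,0,0,0,0]]

```text
time: 23.63
tcp_pos: [0.63, -0.0089, 0.0884]
tool_rot: [-3.139, -0.208, -0.089]
force: [0.3, 0.1, 0.2]
grip_width: 0.87
finger_force: 0.0
```

arm_command:
  series:
    - [[0,0,0,0,0,0],[0,0,0,0,0,0],[0,0,0,0,0,0],[0,0,0,0,0,0],[0,0,0,0,0,0],[0,0,0,0,0,0],[0,0,0,0,0,0]]
  claw: 40
  squeeze: 10

```text
time: 24.22
tcp_pos: [0.6308, -0.0101, 0.0885]
tool_rot: [-3.14, -0.209, -0.091]
force: [-0.4, -2.2, 0.6]
grip_width: 0.433
finger_force: 0.8
```

arm_command:
  series:
    - [[0,0,-4,0,0,0],[0,0,-8,0,0,0],[0,0,-8,0,0,0],[10,0,-10,0,0,0],[10,0,-10,0,0,0],[0,0,0,0,0,0],[0,0,0,0,0,0],[0,0,0,0,0,0]]

```text
time: 24.88
tcp_pos: [0.6412, -0.0102, 0.1316]
tool_rot: [-3.139, -0.208, -0.09]
force: [-0.0, 0.7, 0.9]
grip_width: 0.439
finger_force: 0.0
```

Run:
```python
from h import *
from scipy.spatial.transform import Rotation as R
o=r.get_obs();print(o["tcp_pos"],o["tool_rot"])
W=r.capture("wrist");S=r.capture("side")
q=R.from_euler('xyz',o["tool_rot"])
print("expected btn", proj(W,o["tcp_pos"]+q.apply([0,0,-.035])), "lid", proj(W,o["tcp_pos"]+q.apply([0,0,-.031])), "base",proj(W,o["tcp_pos"]+q.apply([0,0,.017])))
c=np.zeros((600,800,3),np.uint8)
c[:400,:640]=W["color"]
c[400:600,:320]=cv2.resize(S["color"][150:250,250:410],None,fx=2,fy=2)
cv2.imwrite("pics/m6.png",c[:,:,::-1])
```

```text
[ 0.64123357 -0.01018179  0.13157656] [-3.13878641 -0.20833814 -0.09010404]
expected btn [316.44229183 257.81142167] lid [316.44997527 254.96313276] base [316.52141296 228.48083344]
```

View pics/m6.png

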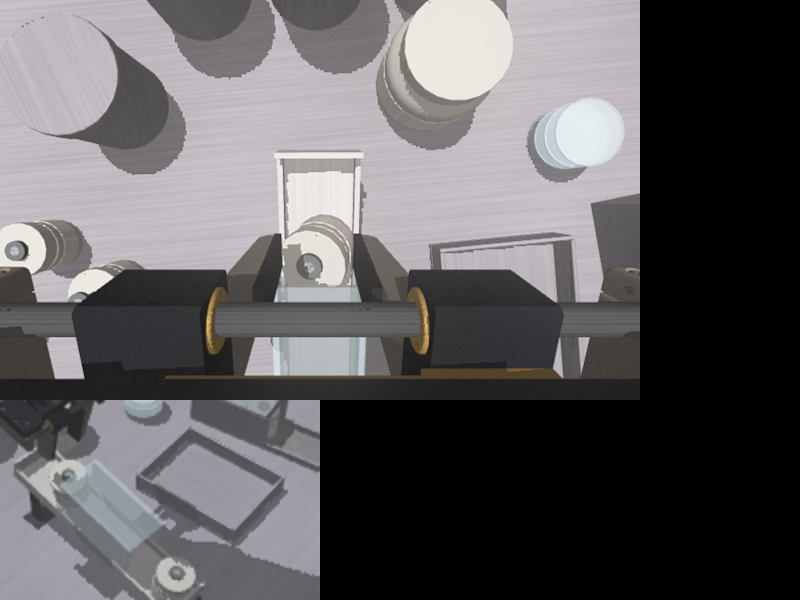

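The regrip slipped off behind the jar: the fingers closed to 40 mm and the jar still leans, button at (310,265). Triangulating its position before the next try.

Run:
```python
from h import *
W=r.capture("wrist");S=r.capture("side")
B,e=tri(W,(310,265),S,(284,187.5)); print("btn",B,e)
O=np.array([.4145,.0078]); a=np.radians(-5.2); ux=np.array([np.cos(a),np.sin(a)]); uy=np.array([-ux[1],ux[0]])
def lane(p): d=p[:2]-O; return np.r_[d@ux,d@uy,p[2]-.02-.213*(d@ux)]
print("lane",lane(B)*1e3)
for u,z in (((279,285),.13),((362,287),.13)): print("cover end",lane(onplane(W,u,z))*1e3)
print("stop",lane(onplane(W,(276,153),.105))*1e3,lane(onplane(W,(362,153),.105))*1e3)
im=S["color"]; 
# lid blob in side and wrist
for n,c,(u0,u1,v0,v1) in (("W",W,(270,370,205,300)),("S",S,(270,300,175,205))):
    i=c["color"][v0:v1,u0:u1].astype(int); m=((i.min(2)>185)&(i[...,0]-i[...,2]>8)).astype(np.uint8)
    nn,l,s,ce=cv2.connectedComponentsWithStats(m)
    for k in range(1,nn):
        if s[k,4]>60:
            pts=np.argwhere(l==k)[:,::-1].astype(np.int32); h=cv2.convexHull(pts); print(n,s[k],ce[k]+[u0,v0],cv2.fitEllipse(h) if len(h)>5 else 0)
```

```text
btn [ 0.61975216 -0.00343259  0.11520464] 0.0006671957518024756
lane [205.42546433   7.41616844  51.44901419]
cover end [195.25211134  27.00435796  68.41130028]
cover end [194.06006772 -27.14329043  68.66520558]
stop [284.23658855  31.97353071  24.45760664] [284.34021208 -29.99015591  24.43553483]
W [  12   25   63   55 1498] [321.0046729  253.99732977] ((44.809940338134766, 51.534297943115234), (45.694358825683594, 70.3504409790039), 123.22808837890625)
```

Run:
```python
from h import *
W=r.capture("wrist")
O=np.array([.4145,.0078]); a=np.radians(-5.2); ux=np.array([np.cos(a),np.sin(a)]); uy=np.array([-ux[1],ux[0]])
def lane(p): d=p[:2]-O; return np.r_[d@ux,d@uy,p[2]-.02-.213*(d@ux)]
for u in ((325,216),(345,224),(352,245)):
    for z in (.072,.08): print(u,(lane(onplane(W,u,z))*1e3).round(1))
o=r.get_obs(); print("tcp lane",lane(o["tcp_pos"])*1e3)
# brightness profile through column 325 and 340
for u in (325,340): print(u,[int(x) for x in W["color"][205:240:2,u].mean(1)])
```

```text
(325, 216) [237.   -4.2   1.5]
(325, 216) [237.5  -4.    9.4]
(345, 224) [230.4 -20.8   2.9]
(345, 224) [231.1 -20.1  10.8]
(352, 245) [213.  -26.7   6.6]
(352, 245) [214.2 -25.8  14.4]
tcp lane [227.6176503    2.62848883  62.77788855]
325 [231, 232, 232, 231, 234, 164, 176, 176, 173, 224, 153, 179, 163, 152, 154, 174, 231, 225]
340 [234, 233, 234, 235, 234, 234, 235, 188, 157, 168, 166, 166, 164, 178, 207, 144, 153, 206]
```

arm_command:
  series:
    - [[0,0,0,0,0,0],[0,0,0,0,0,0],[0,0,0,0,0,0],[0,0,0,0,0,0],[0,0,0,0,0,0],[-9,1,0,0,0,0],[-9,1,0,0,0,0],[-9,0,0,0,0,0]]
  claw: 88

```text
time: 25.8
tcp_pos: [0.6141, -0.0101, 0.1258]
tool_rot: [-3.139, -0.208, -0.09]
force: [-0.3, -0.8, 0.2]
grip_width: 0.954
finger_force: 0.0
```

arm_command:
  series:
    - [[0,0,10,0,0,0],[0,0,12,0,0,0],[0,0,12,0,0,0],[0,0,8,0,0,0],[0,0,0,0,0,0],[0,0,0,0,0,0],[0,0,0,0,0,0]]

```text
time: 26.38
tcp_pos: [0.6245, -0.0102, 0.085]
tool_rot: [-3.138, -0.209, -0.09]
force: [-0.1, -0.0, 0.5]
grip_width: 0.959
finger_force: 0.0
```

```bash
cat >> h.py <<'E'
O=np.array([.4145,.0078]); _a=np.radians(-5.2); ux=np.array([np.cos(_a),np.sin(_a)]); uy=np.array([-ux[1],ux[0]])
def lane(p): d=np.array(p)[:2]-O; return (np.r_[d@ux,d@uy,p[2]-.02-.213*(d@ux)]*1e3).round(1)
E
python3 - <<'E'
from h import *
o=r.get_obs(); print(o["tcp_pos"],lane(o["tcp_pos"]),o["grip_width"],o["force"])
E
```

```text
[ 0.6245001  -0.01020934  0.08504668] [210.8   1.1  20.2] 0.9586945859866195 [-0.08397652 -0.02789618  0.50996849]
```

arm_command:
  series:
    - [[0,0,0,0,0,0],[0,0,0,0,0,0],[0,0,0,0,0,0],[0,0,0,0,0,0],[0,0,0,0,0,0],[0,0,0,0,0,0],[0,0,0,0,0,0],[0,0,0,0,0,0]]
  claw: 44
  squeeze: 12

```text
time: 27.05
tcp_pos: [0.6246, -0.0097, 0.0855]
tool_rot: [-3.138, -0.21, -0.09]
force: [-0.0, 4.0, 1.0]
grip_width: 0.695
finger_force: 12.0
```

Run:
```python
from h import *
o=r.get_obs(); print(lane(o["tcp_pos"]),o["grip_width"]*91.9,o["finger_force"],o["force"])
```

```text
[210.8   1.6  20.7] 63.87787278349321 12.000861335545778 [-0.03979784  4.02934654  1.01890089]
```

A 64 mm opening matches the cover's walls rather than the jar, so I'll stop squeezing here. Instead I'll nudge the base off the right guide: closed fingers on the lane's right side, just above the guide, pushing a few mm to +y.

arm_command:
  series:
    - [[0,0,0,0,0,0],[0,0,0,0,0,0],[0,0,0,0,0,0],[0,0,0,0,0,0],[0,0,-15,0,0,0],[0,0,-25,0,0,0],[0,0,-30,0,0,0],[0,0,0,0,0,0]]
  claw: 88

```text
time: 27.72
tcp_pos: [0.6123, -0.0088, 0.16]
tool_rot: [-3.139, -0.218, -0.09]
force: [0.9, 0.5, 0.3]
grip_width: 0.955
finger_force: 0.0
```

arm_command:
  series:
    - [[0,0,0,0,0,0],[10,20,0,0,0,0],[0,20,0,0,0,0],[0,24,0,0,0,0],[0,0,0,0,0,0],[0,0,0,0,0,0],[0,0,0,0,0,0],[0,0,0,0,0,0]]
  claw: 0

```text
time: 28.38
tcp_pos: [0.6136, -0.0727, 0.1553]
tool_rot: [-3.138, -0.209, -0.089]
force: [-1.1, 0.8, 0.0]
grip_width: 0.4
finger_force: 0.0
```

arm_command:
  series:
    - [[0,0,0,0,0,0],[0,0,0,0,0,0],[0,0,0,0,0,0],[0,0,0,0,0,0],[0,0,0,0,0,0],[0,0,0,0,0,0],[0,0,0,0,0,0]]

```text
time: 28.97
tcp_pos: [0.6137, -0.0741, 0.1555]
tool_rot: [-3.139, -0.209, -0.09]
force: [-0.3, 0.6, -0.6]
grip_width: 0.001
finger_force: 0.0
```

Run:
```python
from h import *
o=r.get_obs(); print(o["tcp_pos"],lane(o["tcp_pos"]),o["grip_width"]*91.9)
W=r.capture("wrist");S=r.capture("side")
for c,n in((W,"W"),(S,"S")):
    u,v=proj(c,(.6198,-.0034,.115)).round().astype(int); print(n,u,v)
    w=c["color"][max(v-22,0):v+22,max(u-30,0):u+30].astype(int); m=((w.max(2)<135)).astype(np.uint8); nn,l,s,ce=cv2.connectedComponentsWithStats(m)
    for k in range(1,nn):
        if s[k,4]>8: print(s[k],(ce[k]+[u-30,v-22]).round(1))
```

```text
[ 0.61373249 -0.07406338  0.15551781] [205.8 -63.5  91.7] 0.0700157120549593
W 225 230
[57 10  3  9 13] [253.5 221.3]
[ 17  12  23  25 193] [225.4 231.8]
[57 31  3  9 15] [253.5 244.1]
S 284 188
[ 0  0  5 14 59] [255.8 171.7]
[  3   0  43  44 909] [276.6 185.1]
[27 19  6  6 14] [282.7 186.7]
```

arm_command:
  series:
    - [[3,0,18,0,0,0],[0,0,18,0,0,0],[0,0,18,0,0,0],[0,0,12,0,0,0],[0,0,8,0,0,0],[0,0,0,0,0,0],[0,0,0,0,0,0]]

```text
time: 29.65
tcp_pos: [0.6321, -0.0753, 0.0838]
tool_rot: [-3.138, -0.209, -0.09]
force: [0.2, 0.3, 0.9]
grip_width: -0.0
finger_force: 0.0
```

arm_command:
  series:
    - [[0,-5,0,0,0,0],[0,-5,0,0,0,0],[0,-4,0,0,0,0],[0,0,0,0,0,0],[0,0,0,0,0,0]]

```text
time: 30.07
tcp_pos: [0.6334, -0.061, 0.0843]
tool_rot: [-3.139, -0.21, -0.089]
force: [-0.3, -1.0, -0.1]
grip_width: 0.004
finger_force: 0.0
```

```bash
cat > chk.py <<'E'
from h import *
o=r.get_obs(); print("tcp lane",lane(o["tcp_pos"]),"F",o["force"].round(1))
W=r.capture("wrist");S=r.capture("side")
f=lambda p:proj(W,p).round()
w=W["color"]
u,v=proj(W,(.6198,-.0034,.115)).round().astype(int)
i=w[max(v-50,0):v+50,max(u-60,0):u+60].astype(int); m=((i.min(2)>150)&(i[...,0]-i[...,2]>8)).astype(np.uint8)
print("W exp btn",u,v)
nn,l,s,ce=cv2.connectedComponentsWithStats(m)
for k in range(1,nn):
    if s[k,4]>150: print("white",s[k,2:],(ce[k]+[max(u-60,0),max(v-50,0)]).round(1))
i=w[max(v-30,0):v+30,max(u-40,0):u+40].astype(int); m=((i.max(2)<140)&(i.max(2)>50)).astype(np.uint8)
nn,l,s,ce=cv2.connectedComponentsWithStats(m)
for k in range(1,nn):
    if s[k,4]>50: print("dark",s[k,2:],(ce[k]+[max(u-40,0),max(v-30,0)]).round(1))
E
python3 chk.py
```

```text
tcp lane [224.3 -48.6  16.5] F [-0.3 -1.  -0.1]
W exp btn 215 277
white [ 31  42 229] [262.3 237.5]
white [  78   59 2224] [208.4 256. ]
dark [  80   56 1272] [219.7 276.6]
dark [55  1 55] [202. 306.]
```

arm_command:
  series:
    - [[0,-2,0,0,0,0],[0,-2,0,0,0,0],[0,-2,0,0,0,0],[0,0,0,0,0,0],[0,0,0,0,0,0]]

```text
time: 30.58
tcp_pos: [0.6338, -0.0554, 0.0838]
tool_rot: [-3.139, -0.209, -0.09]
force: [-0.5, 0.4, 0.1]
grip_width: 0.006
finger_force: 0.0
```

```bash
python3 chk.py
```

```text
tcp lane [224.1 -43.   16.1] F [-0.5  0.4  0.1]
W exp btn 225 277
white [  79   57 2103] [220. 254.]
white [ 30  37 221] [271.2 236.3]
dark [ 7 21 79] [262.3 255.9]
dark [  80   36 1317] [224.9 277.6]
```

arm_command:
  series:
    - [[0,-2,0,0,0,0],[0,-2,0,0,0,0],[0,0,0,0,0,0],[0,0,0,0,0,0]]

```text
time: 31.02
tcp_pos: [0.6341, -0.0514, 0.0838]
tool_rot: [-3.139, -0.209, -0.09]
force: [-0.5, 0.8, 1.3]
grip_width: 0.007
finger_force: 0.0
```

```bash
python3 chk.py
```

```text
tcp lane [224.1 -39.   16.1] F [-0.5  0.8  1.3]
W exp btn 232 277
white [ 29  27 175] [276.6 234.3]
white [  79   46 2018] [228.6 253.3]
dark [ 6 20 66] [269.6 255. ]
dark [  80   34 1362] [229.2 277.3]
```

```bash
cat > sb.py <<'E'
from h import *
o=r.get_obs(); print("tcp lane",lane(o["tcp_pos"]),"F",o["force"].round(1))
S=r.capture("side"); i=S["color"][172:204,268:306].astype(int)
m=((i.min(2)>165)).astype(np.uint8); nn,l,s,ce=cv2.connectedComponentsWithStats(m)
for k in range(1,nn):
    if s[k,4]>15: print("white",s[k],(ce[k]+[268,172]).round(1))
m=((i.max(2)<135)).astype(np.uint8); nn,l,s,ce=cv2.connectedComponentsWithStats(m)
for k in range(1,nn):
    if 8<s[k,4]<80: print("dark",s[k],(ce[k]+[268,172]).round(1))
E
python3 sb.py
```

```text
tcp lane [224.1 -39.3  16.1] F [0.7 0.4 0. ]
white [  0   7  38  25 298] [279.9 187.8]
dark [13 13  6  6 13] [282.5 186.8]
dark [ 0 23  9  9 45] [270.7 200.3]
dark [ 9 22 14 10 78] [282.4 199.4]
```

arm_command:
  series:
    - [[0,-2,0,0,0,0],[0,-2,0,0,0,0],[0,0,0,0,0,0],[0,0,0,0,0,0]]

```text
time: 31.5
tcp_pos: [0.6345, -0.0474, 0.0838]
tool_rot: [-3.139, -0.209, -0.09]
force: [-0.1, 0.1, 0.7]
grip_width: 0.005
finger_force: 0.0
```

```bash
python3 sb.py
```

```text
tcp lane [224.1 -35.   16.1] F [-0.1  0.1  0.7]
white [  0   7  38  25 292] [279.9 188. ]
dark [13 13  6  6 13] [282.5 186.8]
dark [ 0 23  9  9 45] [270.7 200.3]
dark [ 9 22 14 10 77] [282.4 199.4]
```

arm_command:
  series:
    - [[0,-2,0,0,0,0],[0,-2,0,0,0,0],[0,0,0,0,0,0],[0,0,0,0,0,0]]

```text
time: 31.88
tcp_pos: [0.6348, -0.0438, 0.0838]
tool_rot: [-3.139, -0.209, -0.09]
force: [0.7, -0.4, -0.4]
grip_width: 0.004
finger_force: 0.3
```

```bash
python3 sb.py
```

```text
tcp lane [224.1 -31.5  16.1] F [ 0.7 -0.4 -0.4]
white [  0   7  24  25 250] [277.  188.8]
white [25  7 13 10 40] [298.6 183.7]
dark [13 13  6  6 13] [282.5 186.8]
dark [ 0 23  9  9 45] [270.7 200.3]
dark [ 9 23 14  9 74] [282.5 199.7]
```

arm_command:
  series:
    - [[0,-2,0,0,0,0],[0,-2,0,0,0,0],[0,0,0,0,0,0],[0,0,0,0,0,0]]

```text
time: 32.27
tcp_pos: [0.6357, -0.0425, 0.0841]
tool_rot: [-3.142, -0.21, -0.092]
force: [1.1, -5.3, 0.2]
grip_width: 0.008
finger_force: 3.0
```

```bash
python3 sb.py
```

```text
tcp lane [224.9 -30.1  16.2] F [ 1.1 -5.3  0.2]
white [  0   7  38  25 285] [280.1 188. ]
dark [12 13  7  5 14] [282.6 186.6]
dark [ 0 23  9  9 45] [270.7 200.3]
dark [ 8 22 15 10 73] [282.4 199.8]
```

arm_command:
  series:
    - [[0,5,0,0,0,0],[0,2,0,0,0,0],[-7,0,2,0,0,0],[0,0,0,0,0,0],[0,-2,0,0,0,0],[0,-2,0,0,0,0],[0,-2,0,0,0,0],[0,0,0,0,0,0]]

```text
time: 32.98
tcp_pos: [0.629, -0.0395, 0.0806]
tool_rot: [-3.138, -0.209, -0.09]
force: [0.5, -1.6, 0.8]
grip_width: 0.004
finger_force: 1.3
```

```bash
python3 sb.py
```

```text
tcp lane [217.9 -27.7  14.2] F [ 0.5 -1.6  0.8]
white [  0   8  23  24 216] [278.  189.2]
white [30  9  8  8 20] [302.  184.2]
dark [ 0 23  9  9 45] [270.7 200.3]
```

arm_command:
  series:
    - [[0,-2,0,0,0,0],[0,0,0,0,0,0],[0,0,0,0,0,0]]

```text
time: 33.28
tcp_pos: [0.6292, -0.0391, 0.0808]
tool_rot: [-3.14, -0.21, -0.091]
force: [-0.2, -4.4, 2.6]
grip_width: 0.007
finger_force: 2.6
```

```bash
python3 sb.py
```

```text
tcp lane [218.1 -27.2  14.4] F [-0.2 -4.4  2.6]
white [  0   8  28  24 228] [279. 189.]
white [30  8  8  9 22] [301.8 183.9]
dark [ 0 23  9  9 45] [270.7 200.3]
```

Run:
```python
from h import *
S=r.capture("side"); g=S["color"][168:208,264:312].mean(2)
ch=" .:-=+*#%@"
for row in g: print(''.join(ch[min(9,int(x/25.6))] for x in row))
old=cv2.imread("pics/m6.png")
```

```text
..:::::::::::::::::::::.....:::........:********
:..::::::::::::::::::...::..::::......:=********
::..:::::::::::::::::..::::::::-.....:=*********
:::..:::::::::::::::::::::::::::....:+**********
::::...:--:::::::::::-=:--::::::...::***********
:::::...:::::::::::::-=--::::::...::-***********
--::::...:::::::::::.=-:::::::::..::+***********
*+:::::...::::::::...:::::::::::..::************
##=:::::...::::::...::::::::::::.::-************
+---:::::...::::..::::-::::::::..::+************
-----::::::.....:::::-=::::::::..::*************
-----=-:::::...:::-===-::::::::..-=*************
----===-:::::::::-*%%#+-:::::::.-***************
--======-::::::::+%####*-::::::-=*##************
-=======+=:::::::*######*-:::====+*##***********
=======+##=::::::+*######*::-+==+***##**********
=====+###%%+:::::==*#####%=++==+*****##*********
====+######%+:::-*+=*#####*+++*#******##********
==++########%+:=#*===%#####*###********##*******
=+############-=+++=-%#####*##**********##******
+#############-====-=%####+###***********##*****
#######*######+----=%####*+*##************###***
########+#####%%==+*%#
[... 159 characters left out ...]
************##
==-=#####*-=*##***###++++++**#+++++*************
=-=-=####%---==+==+*++++++++*#*+++++************
+:==-=###*=--------=**+*++++****+++++***********
+.:-=-=###=-==-=---=+**+++++*****+++++**********
*..:==-=*#*-=--=====-=***+++******+++++*********
*.:::-=-=*#=--=-=-====+**+++*******+++++********
*-::::==-=**+--=========**+*********++++++******
*-.:::--===*#=-==========*********#%*++++++*****
*-:::::--==-*#==========-=*********#**++++++****
*=:::::-:-===**=-=========+********#***++++++***
*+::::::::-===+============+*******##***++++++**
*=:::::::::-===+============+************++++++*
=-::::::::::-===+*===========+************++++++
--:::::::::::-===+*===========++***********+++++
```

arm_command:
  series:
    - [[0,8,0,0,0,0],[0,10,0,0,0,0],[0,10,0,0,0,0],[0,10,0,0,0,0],[0,0,0,0,0,0],[0,0,0,0,0,0],[0,0,0,0,0,0]]

```text
time: 33.97
tcp_pos: [0.6255, -0.0757, 0.0803]
tool_rot: [-3.138, -0.209, -0.09]
force: [-0.1, 0.0, -0.0]
grip_width: 0.006
finger_force: 0.0
```

Run:
```python
from h import *
S=r.capture("side");W=r.capture("wrist"); o=r.get_obs(); print(lane(o["tcp_pos"]))
g=S["color"][170:206,266:308].mean(2); ch=" .:-=+*#%@"
for row in g: print(''.join(ch[min(9,int(x/25.6))] for x in row))
u,v=proj(W,(.62,-.003,.09)).astype(int); print(u,v); g=cv2.resize(W["color"][v-75:v+35,u-60:u+70].mean(2),None,fx=.6,fy=.35,interpolation=cv2.INTER_AREA)
for row in g: print(''.join(ch[min(9,int(x/25.6))] for x in row))
```

```text
[217.7 -63.5  14. ]
======*##+====-:::::......::::-:::::::::.:
=====*#+--=====-:::::....::::-=::::::::..:
===*##+---======-:::::::::::--=::::::::..:
==*#+----========-:::::::::----::::::::..:
*##+------=+======-::::::::----::::::::..-
#+--------=#*=====--:::::::---==::::::..:=
+----------+#+=------::::::--=**=:::::.:=*
------====--+#+-------::::-==****=:::::=**
-----======--+#+--------:=********=:--=***
---==========-=#+=-====+=**********++*****
--======+++#*=-=#*=************##*********
=======+#####*=-=##*************##********
======+#######*=-=*#***********+*##*******
=====+#########*+--*#*************##******
===+#############+--*#*************##*****
==+###############+--*#*************##****
++#################+==*##************##***
####################*++*##************##**
#####################*++*##************##*
######################*++*###***********##
#######################*++*##*************
########################*++*#*************
#############*###########*++**+***********
=############**###########*+++*+**********
-=###########*+*############+++***********
=-=##
[... 2777 characters left out ...]
****+++++***+=---=+++##%%%%%%%%%%%%%%%%%%%%%%%%%%%%%%%%%%%%%###***=-
#######*****++++++++**+=---=+++++%%%#********************************+++++++=-
#####*****++++++++++**==---==++++#%+::::::::::::::::::::::::::::::::::::::::::
###*****++++++++++++**+=----=+++++=:::::::::::::::::::::::::::::::::::::::::::
##****++++++++++++++**+=----=+++=:::::::::::::::::::::::::::::::::::::::::::::
*****++++++++++++++++**+----=++-::::::::::::::::::::::::::::::::::::::::::::::
**+++++++++++++++++++**+=---==::.::::::::::::::::::::::::::::::::::::::..:....
+++++++++++++++++++++***=----:....::.:::.:::::::::::::::::::::::...:.:.:......
+++++++++++++++++++++***+--:....................:::..::.::....:...............
```

The nudge worked: the jar is gone from the loading place and has slid under the cover. It landed on the guide because my lane centreline was about 3.5 mm off, so later loads will aim at lane y = +1. Next jar.

```bash
cat >> h.py <<'E'
def world(x,y,h): # lane mm, h: vertical above floor mm
    p=O+(x*ux+y*uy)/1e3; return (p[0],p[1],.02+(.213*x+h)/1e3)
E
python3 - <<'E'
from h import *
from plan import plan
print(world(234,1,19.4),world(222,1,80))
plan([(.608,-.072,.17,-5.2,12),(.6,.0,.2,-5.2,12)])
plan([(.55,.1,.2,0,0),(.4585,.341,.17,0,0),(.4585,.341,.09,0,0)],dict(tcp_pos=np.array([.6,0,.2]),tool_rot=r.get_obs()["tool_rot"]))
E
```

```text
(np.float64(0.6476275818563348), np.float64(-0.012412139367664587), 0.08924199999999999) (np.float64(0.6356769690729431), np.float64(-0.011324548405291226), 0.147286)
[0,-1,-30,-0.1,0,0],[1,0,-31,-0.1,0,0],[0,-1,-30,-0.1,0,0], | [ 0.608 -0.072  0.17 ] 3
[-3,-24,-11,0,0,0],[-2,-23,-11,0,0,0],[-3,-24,-11,0,0,0], | [0.6 0.  0.2] 3
[-19,-32,-4,0.1,-4,-1.7],[-19,-32,-3,0.1,-4,-1.7],[-17,-33,-1,0.1,-4,-1.7], | [0.55 0.1  0.2 ] 3
[-13,-34,4,0,0,0],[-13,-34,4,0,0,0],[-13,-35,4,0,0,0],[-13,-34,5,0,0,0],[-13,-35,4,0,0,0],[-13,-34,5,0,0,0],[-14,-35,4,0,0,0], | [0.458 0.341 0.17 ] 7
[0,0,27,0,0,0],[0,0,27,0,0,0],[0,0,26,0,0,0], | [0.458 0.341 0.09 ] 3
```

arm_command:
  series:
    - [[0,0,-30,0,0,0],[1,0,-31,0,0,0],[0,0,-30,0,0,0],[-3,-24,-11,0,0,0],[-2,-23,-11,0,0,0],[-3,-24,-11,0,0,0],[-19,-32,-4,0,-4,-1.7],[-19,-32,-3,0,-4,-1.7]]
  claw: 72

```text
time: 34.73
tcp_pos: [0.5649, 0.0653, 0.2021]
tool_rot: [3.135, -0.069, -0.029]
force: [0.7, 0.1, -0.4]
grip_width: 0.563
finger_force: 0.0
```

arm_command:
  series:
    - [[-17,-33,-1,0,-4,-1.7],[-13,-34,4,0,0,0],[-13,-34,4,0,0,0],[-13,-35,4,0,0,0],[-13,-34,5,0,0,0],[-13,-35,4,0,0,0],[-13,-34,5,0,0,0],[-14,-35,4,0,0,0]]

```text
time: 35.4
tcp_pos: [0.4568, 0.3403, 0.1687]
tool_rot: [3.135, 0.0, -0.001]
force: [0.1, 0.5, -0.4]
grip_width: 0.783
finger_force: 0.0
```

arm_command:
  series:
    - [[0,0,20,0,0,0],[0,0,20,0,0,0],[0,0,20,0,0,0],[0,0,0,0,0,0],[0,0,0,0,0,0],[0,0,0,0,0,0]]

```text
time: 35.9
tcp_pos: [0.4581, 0.339, 0.1099]
tool_rot: [3.136, -0.0, -0.001]
force: [1.2, 0.6, 0.2]
grip_width: 0.782
finger_force: 0.0
```

Run:
```python
from det import *
from plan import plan
T=r.capture("top");S=r.capture("side");W=r.capture("wrist")
for j in jars(T):
    if j[2][1]>.1 and j[2][0]<.7: print(j[0],j[1],j[2])
print("D in side exp",proj(S,(.4585,.341,.048)),"W exp lid",proj(W,(.4585,.341,.048)))
i=W["color"].astype(int);
c=np.zeros((600,800,3),np.uint8)
c[:350,:560]=cv2.resize(T["color"][140:265,250:450],None,fx=2.8,fy=2.8)
c[350:,:400]=cv2.resize(W["color"],(400,250))
c[350:,400:]=cv2.resize(S["color"][150:275,210:410],None,fx=2,fy=2)
cv2.imwrite("pics/m7.png",c[:,:,::-1])
plan([(.4585,.341,.018,0,0,5)])
```

```text
[223.7 171.6] 191.5 [0.6426 0.2623 0.048 ]
[244.5 187.7] 195.0 [0.5945 0.1984 0.048 ]
[204.9 197.9] 197.5 [0.5628 0.3173 0.048 ]
[222.3 312.3] 210.0 [0.2231 0.2584 0.048 ]
[252.6 343.8] 85.5 [0.132  0.1668 0.048 ]
D in side exp [234.07401381 335.28641342] W exp lid [313.49660644 211.81474841]
[0,-1,18,0.1,0,0],[0,0,19,0.1,0,0],[0,-1,18,0.1,0,0],[0,0,19,0.1,0,0],[0,0,18,0.1,0,0], | [0.459 0.341 0.018] 5
```

View pics/m7.png

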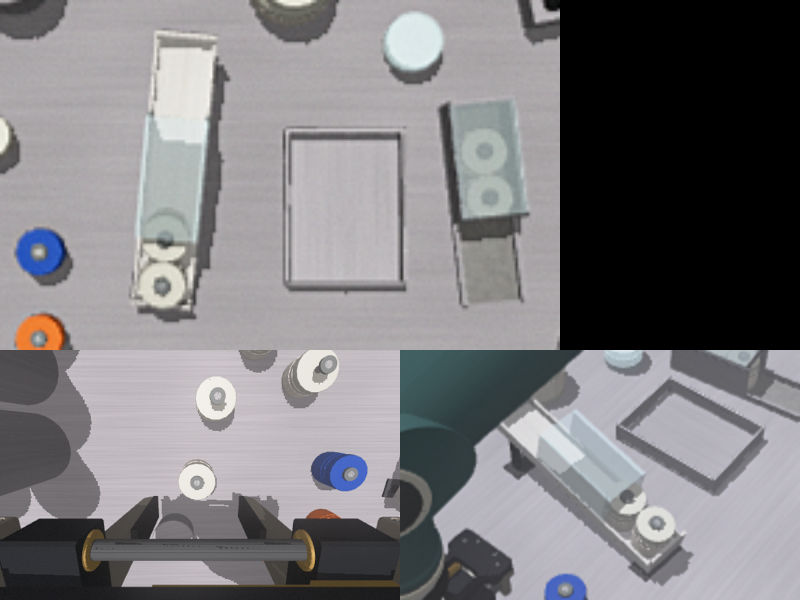

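The first loaded jar is upright and queued behind the old one. One failed jar was knocked to (.5945,.1984). The next sound jar sits exactly between the fingers, at wrist inset (196,482). That was my last picture, so the rest is numeric.

arm_command:
  series:
    - [[0,-1,18,0,0,0],[0,0,19,0,0,0],[0,-1,18,0,0,0],[0,0,19,0,0,0],[0,0,18,0,0,0],[0,0,0,0,0,0],[0,0,0,0,0,0],[0,0,0,0,0,0]]

```text
time: 36.72
tcp_pos: [0.4586, 0.3403, 0.0183]
tool_rot: [3.137, -0.001, -0.001]
force: [-0.2, 0.1, 0.1]
grip_width: 0.78
finger_force: 0.0
```

arm_command:
  series:
    - [[0,0,0,0,0,0],[0,0,0,0,0,0],[0,0,0,0,0,0],[0,0,0,0,0,0],[0,0,0,0,0,0],[0,0,0,0,0,0],[0,0,0,0,0,0]]
  claw: 40
  squeeze: 15

```text
time: 37.3
tcp_pos: [0.4583, 0.3399, 0.0176]
tool_rot: [3.136, -0.0, -0.001]
force: [-0.6, -0.3, 6.4]
grip_width: 0.532
finger_force: 15.0
```

Run:
```python
from plan import plan
plan([(.459,.34,.19,0,0),(.6,.06,.2,-5.2,0),(.632,-.011,.165,-5.2,12,3)])
```

```text
[0,0,-34,0.1,0,0],[0,0,-35,0.1,0,0],[0,0,-34,0.1,0,0],[0,0,-35,0.1,0,0],[1,0,-34,0.1,0,0], | [0.459 0.34  0.19 ] 5
[16,31,-1,0,0,0.6],[16,31,-1,0,0,0.6],[16,31,-1,0,0,0.6],[17,31,-1,0,0,0.6],[17,30,-1,0,0,0.6],[17,30,-2,0,0,0.6],[18,30,-1,0,0,0.6],[18,30,-2,0,0,0.6],[18,30,-1,0,0,0.6], | [0.6  0.06 0.2 ] 9
[13,23,12,0,4,-0.1],[12,22,12,0,4,-0.1],[11,23,13,0,4,-0.1], | [ 0.632 -0.011  0.165] 3
```

arm_command:
  series:
    - [[0,0,-34,0.1,0,0],[0,0,-35,0.1,0,0],[0,0,-34,0.1,0,0],[0,0,-35,0,0,0],[0,0,-34,0,0,0],[16,31,-1,0,0,0.6],[16,31,-1,0,0,0.6],[16,31,-1,0,0,0.6]]

```text
time: 37.97
tcp_pos: [0.505, 0.2457, 0.1924]
tool_rot: [3.14, -0.0, -0.031]
force: [0.4, -0.5, -1.7]
grip_width: 0.528
finger_force: 15.0
```

arm_command:
  series:
    - [[17,31,-1,0,0,0.6],[17,30,-1,0,0,0.6],[17,30,-1,0,0,0.6],[18,30,-1,0,0,0.6],[18,30,-1,0,0,0.6],[18,30,-1,0,0,0.6],[13,23,12,0,4,0],[12,22,12,0,4,0]]

```text
time: 38.63
tcp_pos: [0.622, 0.0099, 0.1745]
tool_rot: [3.141, -0.142, -0.098]
force: [-0.3, 0.6, -2.3]
grip_width: 0.532
finger_force: 15.0
```

arm_command:
  series:
    - [[11,23,13,0,4,0],[0,0,0,0,0,0],[0,0,0,0,0,0],[0,0,0,0,0,0],[0,0,0,0,0,0]]

```text
time: 39.05
tcp_pos: [0.6314, -0.01, 0.1643]
tool_rot: [3.141, -0.209, -0.094]
force: [0.1, 0.4, -1.4]
grip_width: 0.535
finger_force: 15.0
```

```bash
cat > hov.py <<'E'
from h import *
from plan import plan
o=r.get_obs(); print(o["tcp_pos"],o["tool_rot"],lane(o["tcp_pos"]))
W=r.capture("wrist")
for v in (150,155,160,165,170,175,180,185):
    row=W["color"][v].min(1).astype(int); e=[u for u in range(255,390) if (row[u]>190)!=(row[u-1]>190)]; print(v,e)
plan([world(232.5,1,28)+(-5.2,12,3),world(234,1,19)+(-5.2,12)])
E
python3 hov.py
```

```text
[ 0.63137808 -0.009994    0.16433615] [ 3.14145537 -0.20945065 -0.09369553] [217.6   1.9  98. ]
150 [278, 357]
155 [256, 257, 280, 283]
160 [255, 256, 258, 260, 261, 262, 265, 267, 268, 270, 271, 280, 285, 350, 355]
165 [280, 286, 290, 348, 350, 355]
170 [257, 258, 259, 260, 280, 286, 290, 348, 350, 355]
175 [281, 286, 289, 348, 350, 354]
180 [267, 268, 275, 276, 280, 286, 290, 348, 350, 354]
185 [281, 286, 290, 348, 350, 354]
[0,0,23,0,0,0],[0,0,23,0,0,0],[1,1,22,0,0,0], | [ 0.646 -0.012  0.098] 3
[-1,0,9,0,0,-0.1], | [ 0.647 -0.012  0.089] 1
```

Run:
```python
from h import *
W=r.capture("wrist")
for v in (165,175,185):
    for z in (.086,.088): print(v,lane(onplane(W,(280.5,v),z)),lane(onplane(W,(354.5,v),z)))
```

```text
165 [271.3  33.7   8.2] [271.2 -31.7   8.2]
165 [271.1  33.5  10.2] [271.  -31.4  10.3]
175 [262.5  33.8  10.1] [262.4 -31.7  10.1]
175 [262.4  33.6  12.1] [262.3 -31.4  12.1]
185 [253.7  33.8  12. ] [253.6 -31.7  12. ]
185 [253.6  33.6  14. ] [253.5 -31.4  14. ]
```

arm_command:
  series:
    - [[0,0,18,0,0,0],[0,1,18,0,0,0],[0,0,18,0,0,0],[0,0,10,0,0,0],[0,0,4,0,0,0],[0,0,0,0,0,0],[0,0,0,0,0,0],[0,0,0,0,0,0]]

```text
time: 39.82
tcp_pos: [0.6455, -0.0138, 0.0983]
tool_rot: [3.141, -0.211, -0.095]
force: [0.4, -0.6, -1.3]
grip_width: 0.535
finger_force: 15.0
```

Run:
```python
from h import *
o=r.get_obs(); print(o["tcp_pos"],lane(o["tcp_pos"]),o["force"])
```

```text
[ 0.64546205 -0.01375424  0.09833622] [232.   -0.5  28.9] [ 0.44469842 -0.60240775 -1.33392566]
```

arm_command:
  series:
    - [[0,-1.5,0,0,0,0],[0,0,3,0,0,0],[0,0,3,0,0,0],[0,0,2,0,0,0],[0,0,0,0,0,0],[0,0,0,0,0,0],[0,0,0,0,0,0]]

```text
time: 40.4
tcp_pos: [0.6466, -0.0128, 0.0893]
tool_rot: [3.14, -0.209, -0.095]
force: [-0.0, -1.2, -0.2]
grip_width: 0.531
finger_force: 15.0
```

Run:
```python
from h import *
o=r.get_obs(); print(o["tcp_pos"],lane(o["tcp_pos"]),o["force"])
```

```text
[ 0.64655761 -0.01282032  0.08928284] [233.    0.5  19.7] [-0.04196298 -1.16388825 -0.16941791]
```

arm_command:
  series:
    - [[0,-0.5,1,0,0,0],[0,0,0,0,0,0],[0,0,0,0,0,0]]

```text
time: 40.65
tcp_pos: [0.6468, -0.0123, 0.0883]
tool_rot: [3.14, -0.209, -0.095]
force: [0.1, 0.8, -1.1]
grip_width: 0.533
finger_force: 15.0
```

arm_command:
  series:
    - [[0,0,0,0,0,0],[0,0,0,0,0,0],[0,0,0,0,0,0],[0,0,0,0,0,0],[0,0,0,0,0,0],[0,0,0,0,0,0],[0,0,0,0,0,0]]
  claw: 80

```text
time: 41.23
tcp_pos: [0.6468, -0.0123, 0.0884]
tool_rot: [3.14, -0.209, -0.095]
force: [-0.4, -0.3, -0.5]
grip_width: 0.872
finger_force: 0.0
```

Run:
```python
from h import *
W=r.capture("wrist"); o=r.get_obs(); print(lane(o["tcp_pos"]),o["force"])
ch=" .:-=+*#%@"
g=cv2.resize(W["color"][140:300,250:390].mean(2),None,fx=.5,fy=.2,interpolation=cv2.INTER_AREA)
for row in g: print(''.join(ch[min(9,int(x/25.6))] for x in row))
S=r.capture("side"); g=S["color"][172:206,266:308].mean(2)
for row in g[::2]: print(''.join(ch[min(9,int(x/25.6))] for x in row))
```

```text
[233.2   1.   18.7] [-0.07136137 -0.28503064  0.44370238]
************************************#*********************############
**********************************************************#***********
#########***************#####################################*********
######%%%%%%%%%%%%%%%%%%%%%%%%%%%%%%%%%%%%%%%%%%%%%%%%%%%%%%#*********
#####*##%*+=++++++++*+++++++++*++++++++++*++++++++++++=+++************
########%#*=++++++++*++++++++++++++++++++*++++++++++++=+**************
########%%%=++++++++*++++++++++++++++++++++****+++++++=%%%#***********
########%%%=++****#########%%#%%###%%%%%%%%%%%#######*=%%%#***********
########%%%+++#%%%%%%%%%%%%%%%%%%%%%%%%%%%%%%%%%%%%%%#+%%%#***********
######*#%%%+=*#%%%%%%%%%%%%%%%%%%%%%%%%%%%%%%%%%%%%%%#+%%%************
########%%%*=*%%%%%%%%%%%%%%%%%%%%%%%%%%%%%%%%%%%%%%%#+%%%=*########**
#######*%%%*=+#%%%%%%%%%%%%%%%%%%%%%%%%%%%%%%%%%%%%%%#+%%%=+*#*#****##
*****##*#%%#=+#%%%%%%%%%%%%%%%%%%%%%%%%%%%%%%%%%%%%%%*+%%#=+*#########
#**####*#%%#=+*%%%%%%%%%%%%%%%%%%%%%%%%%%%%%%%%%%%%%%**%%#+#########**
#########%%%=+*%%%%%%%%%%%%%%%%%%%%%%%%%%%%%%%%%
[... 1260 characters left out ...]
::=*********
::::.........=======----:.....:=**********
::..........-*=----------=:..-************
.:::.......:-+#+-------===****************
:::-....-=+#*=-=#*=************##*********
:::...:%######*=-=*#********##***##*******
:::::.=##########+--*#***#####*****##*****
::::::*############+==*###*##********###**
::::::###############*++*####**********##*
::::.-#################*++*##************#
::::.=####################++**************
=:-+*########*+*############*+************
====#########*+*+*############*++++*******
::==-=*######++***+*#########%#***********
::::===-==###+********#######*************
:::::-----==++**********#####******++++++*
::::::::----==+*********+*#*******++++++++
```

Empty floor: the jar slid down cleanly. Now the third sound jar, at (.6425,.2624).

Run:
```python
from plan import plan
plan([(.6285,-.0105,.178,-5.2,12),(.635,.1,.17,0,0),(.6425,.2624,.15,0,0),(.6425,.2624,.06,0,0)])
```

```text
[0,0,-31,0,0,-0.1],[0,0,-30,0,0,-0.1],[1,0,-31,0,0,-0.1], | [ 0.629 -0.011  0.179] 3
[-2,-37,2,0.2,-4,-1.7],[0,-37,3,0.2,-4,-1.7],[0,-37,3,0.2,-4,-1.7], | [0.635 0.1   0.17 ] 3
[2,-32,4,0,0,0],[1,-33,4,0,0,0],[2,-32,4,0,0,0],[1,-33,4,0,0,0],[2,-32,4,0,0,0], | [0.643 0.262 0.15 ] 5
[0,0,30,0,0,0],[0,0,30,0,0,0],[0,0,30,0,0,0], | [0.643 0.262 0.06 ] 3
```

arm_command:
  series:
    - [[0,0,-31,0,0,0],[0,0,-30,0,0,0],[0,0,-31,0,0,0],[-2,-37,2,0,-4,-1.7],[0,-37,3,0,-4,-1.7],[0,-37,3,0,-4,-1.7],[2,-32,4,0,0,0],[1,-33,4,0,0,0]]
  claw: 72

```text
time: 42.0
tcp_pos: [0.6386, 0.1666, 0.1601]
tool_rot: [3.132, 0.001, -0.008]
force: [1.0, -0.4, 0.2]
grip_width: 0.784
finger_force: 0.0
```

arm_command:
  series:
    - [[2,-32,4,0,0,0],[1,-33,4,0,0,0],[2,-32,4,0,0,0],[0,0,30,0,0,0],[0,0,28,0,0,0],[0,0,0,0,0,0],[0,0,0,0,0,0],[0,0,0,0,0,0]]

```text
time: 42.67
tcp_pos: [0.6442, 0.2615, 0.091]
tool_rot: [3.132, -0.0, -0.008]
force: [-0.2, 0.0, 0.0]
grip_width: 0.782
finger_force: 0.0
```

Run:
```python
from det import *
from plan import plan
T=r.capture("top");W=r.capture("wrist")
for j in jars(T):
    if j[2][0]<.7 and -.1<j[2][1]: print(j[0],j[1],j[2],onplane(T,j[0],.085)[:2])
for j in jars(W): print("W",j)
print("W exp lid",proj(W,(.6425,.2624,.048)))
plan([(.6425,.2624,.018,0,0,4)])
```

```text
[314.7 166.1] 658.0 [ 0.6613 -0.0125  0.048 ] [ 0.65653372 -0.01296013]
[305.7 237.7] 393.0 [0.4457 0.0126 0.048 ] [0.44651907 0.0116021 ]
[257.1 242. ] 215.0 [0.4316 0.1581 0.048 ] [0.4329133  0.15316907]
[284.2 275.9] 111.0 [0.3318 0.0756 0.048 ] [0.33557031 0.07298403]
W exp lid [315.02638999 220.35161041]
[-1,0,18,0.1,0,-0.1],[0,0,19,0.1,0,-0.1],[-1,-1,18,0.1,0,-0.1],[0,0,19,0.1,0,-0.1], | [0.643 0.262 0.018] 4
```

arm_command:
  series:
    - [[-1,0,18,0.1,0,0],[0,0,19,0.1,0,0],[-1,-1,18,0.1,0,0],[0,0,18,0.1,0,0],[0,0,0,0,0,0],[0,0,0,0,0,0],[0,0,0,0,0,0]]

```text
time: 43.35
tcp_pos: [0.6425, 0.2625, 0.0188]
tool_rot: [3.139, -0.001, -0.008]
force: [0.2, 0.2, -0.3]
grip_width: 0.784
finger_force: 0.0
```

arm_command:
  series:
    - [[0,0,0,0,0,0],[0,0,0,0,0,0],[0,0,0,0,0,0],[0,0,0,0,0,0],[0,0,0,0,0,0],[0,0,0,0,0,0],[0,0,0,0,0,0]]
  claw: 40

```text
time: 43.93
tcp_pos: [0.6417, 0.2622, 0.0176]
tool_rot: [3.139, 0.0, -0.007]
force: [0.0, -1.1, 6.0]
grip_width: 0.534
finger_force: 15.0
```

Run:
```python
from plan import plan
plan([(.643,.262,.19,0,0),(.632,.06,.2,-5.2,0),(.6315,-.0102,.165,-5.2,12,3)])
```

```text
[0,0,-34,0,0,-0.1],[0,0,-35,0,0,-0.1],[0,0,-34,0,0,-0.1],[1,0,-35,0,0,-0.1],[0,1,-34,0,0,-0.1], | [0.643 0.262 0.19 ] 5
[-2,34,-2,0,0,0.9],[-1,34,-2,0,0,0.9],[-1,33,-1,0,0,0.9],[0,34,-2,0,0,0.9],[0,33,-1,0,0,0.9],[1,34,-2,0,0,0.9], | [0.632 0.06  0.2  ] 6
[2,23,12,0.1,4,0],[1,23,12,0.1,4,0],[0,24,12,0.1,4,0], | [ 0.631 -0.01   0.164] 3
```

arm_command:
  series:
    - [[0,0,-34,0,0,0],[0,0,-35,0,0,0],[0,0,-34,0,0,0],[0,0,-35,0,0,0],[0,0,-34,0,0,0],[-2,34,-2,0,0,0.8],[-1,34,-2,0,0,0.8],[-1,33,-1,0,0,0.8]]

```text
time: 44.6
tcp_pos: [0.6349, 0.1607, 0.1941]
tool_rot: [3.138, 0.001, -0.048]
force: [0.3, -0.4, -1.1]
grip_width: 0.534
finger_force: 15.0
```

arm_command:
  series:
    - [[0,34,-2,0,0,0.8],[0,33,-1,0,0,0.8],[1,34,-2,0,0,0.8],[2,23,12,0.1,4,0],[1,23,12,0.1,4,0],[0,24,12,0.1,4,0],[0,0,0,0,0,0],[0,0,0,0,0,0]]

```text
time: 45.27
tcp_pos: [0.6268, -0.0117, 0.1621]
tool_rot: [-3.141, -0.205, -0.093]
force: [0.1, 1.3, -1.5]
grip_width: 0.537
finger_force: 15.0
```

arm_command:
  series:
    - [[0,0,0,0,0,0],[0,0,0,0,0,0]]

```text
time: 45.43
tcp_pos: [0.6301, -0.0079, 0.1644]
tool_rot: [-3.139, -0.209, -0.089]
force: [0.4, 0.8, -1.8]
grip_width: 0.53
finger_force: 15.0
```

```bash
python3 hov.py | sed -n '1p;/|/p'
```

```text
[ 0.63007979 -0.00791575  0.16441691] [-3.13865968 -0.20947518 -0.08945873] [216.1   3.9  98.4]
[1,1,23,-0.1,0,0],[1,1,23,-0.1,0,0],[0,1,23,-0.1,0,0], | [ 0.646 -0.012  0.097] 3
[0,0,9,0.1,0,0.1], | [ 0.648 -0.012  0.089] 1
```

arm_command:
  series:
    - [[1,1,18,-0.1,0,0],[1,1,18,-0.1,0,0],[0,1,18,0,0,0],[0,0,10,0,0,0],[0,0,4,0,0,0],[0,0,0,0,0,0],[0,0,0,0,0,0],[0,0,0,0,0,0]]

```text
time: 46.15
tcp_pos: [0.6455, -0.0135, 0.0988]
tool_rot: [3.14, -0.21, -0.09]
force: [-0.7, -0.5, -0.9]
grip_width: 0.536
finger_force: 15.0
```

Run:
```python
from h import *
o=r.get_obs(); print(o["tcp_pos"],lane(o["tcp_pos"]),o["force"])
```

```text
[ 0.64548844 -0.01347825  0.09877727] [232.   -0.3  29.4] [-0.7440496  -0.53386796 -0.85937978]
```

arm_command:
  series:
    - [[0,-1.5,0,0,0,0],[0,0,4,0,0,0],[0,0,3,0,0,0],[0,0,2,0,0,0],[0,0,0,0,0,0],[0,0,0,0,0,0],[0,0,0,0,0,0]]

```text
time: 46.73
tcp_pos: [0.6468, -0.0126, 0.0888]
tool_rot: [3.14, -0.208, -0.091]
force: [0.3, -1.0, -1.6]
grip_width: 0.534
finger_force: 15.0
```

Run:
```python
from h import *
o=r.get_obs(); print(o["tcp_pos"],lane(o["tcp_pos"]),o["force"])
```

```text
[ 0.64675193 -0.01262007  0.08877255] [233.1   0.7  19.1] [ 0.32787284 -1.01494981 -1.57567248]
```

arm_command:
  series:
    - [[0,0,0.5,0,0,0],[0,0,0,0,0,0],[0,0,0,0,0,0],[0,0,0,0,0,0],[0,0,0,0,0,0],[0,0,0,0,0,0],[0,0,0,0,0,0],[0,0,0,0,0,0]]
  claw: 80

```text
time: 47.4
tcp_pos: [0.6469, -0.0127, 0.0883]
tool_rot: [3.14, -0.209, -0.091]
force: [0.5, 0.5, -0.0]
grip_width: 0.87
finger_force: 0.0
```

Run:
```python
from h import *
from plan import plan
W=r.capture("wrist"); o=r.get_obs(); print(lane(o["tcp_pos"]))
ch=" .:-=+*#%@"
g=cv2.resize(W["color"][190:300,250:390].mean(2),None,fx=.4,fy=.13,interpolation=cv2.INTER_AREA)
for row in g: print(''.join(ch[min(9,int(x/25.6))] for x in row))
plan([(.6285,-.0105,.178,-5.2,12),(.615,.08,.18,0,0),(.5945,.1984,.16,0,0),(.5945,.1984,.1,0,0)])
```

```text
[233.3   0.7  18.7]
#######%%=*%%%%%%%%%%%%%%%%%%%%%%%%%%%%%%%#+%%+*#######*
**#####%%++#%%%%%%%%%%%%%%%%%%%%%%%%%%%%%%#*%%+=*#######
#######%%++*%%%%%%%%%%%%%%%%%%%%%%%%%%%%%%#*%%+*########
#######%%*+#%%%%%%%%%%%%%%%%%%%%%%%%%%%%%%**%%+#########
#######%%*=*%%%%%%%%%%%%%%%%%%%%%%%%%%%%%%*#%#+#########
#######%%#=*%%%%%%%%%%%%%%%%%%%%%%%%%%%%%%*#%#+####*****
#######%%#=*%%%%%%%%%%%%%%%%%%%%%%%%%%%%%%+#%**########+
########%%=+%%%%%%%%%%%%%%%%%%%%%%%%%%%%%%+%%**###*****=
#######*##=+#%%%%%%%%%%%%%%%%%%%%%%%%%%%%%+%%*####***++-
#######*+*=+%%%%%%%%%%%%%%%%%%%%%%%%%%%%%%+%%+******+==:
#######*++=+*#%%%%%%%%%%%%%%%%%%%%%%%%%%%%+%%*******+==-
####****++=+++##%%%%##***********#%%%%%%%%+**+*******===
*##*===++===+++++**+*********+++++++*#%%%#+**++*******==
***+========+++========++++++==========+++=++===========
[0,0,-31,0,0,0],[0,0,-30,0,0,0],[0,0,-31,0,0,0], | [ 0.628 -0.011  0.178] 3
[-7,-30,-2,0.2,-4,-1.7],[-6,-30,-2,0.2,-4,-1.7],[-5,-30,-1,0.2,-4,-1.7], | [0.615 0.08  0.18 ] 3
[-5,-30,5,0,0,0],[-5,-29,5,0,0,0],[-5,-30,5,0,0,0],[-6,-29,5,0,0,0], | [0.594 0.198 0.16 ] 4
[0,0,30,0,0,0],[0,0,30,0,0,0], | [0.594 0.198 0.1  ] 2
```

arm_command:
  series:
    - [[0,0,-31,0,0,0],[0,0,-30,0,0,0],[0,0,-31,0,0,0],[-7,-30,-2,0.1,-4,-1.7],[-6,-30,-2,0.1,-4,-1.7],[-5,-30,-1,0,-4,-1.7],[0,0,0,0,0,0],[0,0,0,0,0,0]]
  claw: 72

```text
time: 48.12
tcp_pos: [0.6152, 0.0826, 0.18]
tool_rot: [3.136, 0.001, 0.001]
force: [0.4, 0.1, -0.0]
grip_width: 0.787
finger_force: 0.0
```

Run:
```python
from det import *
from plan import plan
T=r.capture("top");W=r.capture("wrist");S=r.capture("side")
for n,c in (("T",T),("W",W)):
    for j in jars(c):
        if .4<j[2][0]<.7 and .1<j[2][1]<.4: print(n,j[0],j[1],j[2])
from btn import buttons
# buttons through cover, side view: expected queue
for k in range(4):
    x=30+50*k*.978-10.6; p=world(x,1,51); print(k,"exp side",proj(S,p).round(1),"exp top",proj(T,p).round(1))
    for n,c in(("S",S),("T",T)):
        u,v=proj(c,p).round().astype(int); i=c["color"][v-9:v+10,u-9:u+10].astype(float).mean(2); y,x_=np.unravel_index(cv2.GaussianBlur(i,(5,5),0).argmin(),i.shape); print("   ",n,(x_+u-9,y+v-9),i.min().round(),i.mean().round())
plan([(.5945,.1984,.16,0,0),(.5945,.1984,.1,0,0)])
```

```text
T [244.2 188.9] 152.0 [0.5908 0.1993 0.048 ]
T [204.9 197.9] 197.0 [0.5627 0.3173 0.048 ]
W [204.3 213. ] 1643.5 [0.5953 0.1979 0.048 ]
W [ 96.2 241.4] 1526.5 [0.564  0.3165 0.048 ]
0 exp side [338.5 235.6] exp top [307.3 241.9]
    S (np.int64(337), np.int64(237)) 72.0 119.0
    T (np.int64(316), np.int64(233)) 51.0 65.0
1 exp side [324.1 222.1] exp top [308.9 225.3]
    S (np.int64(322), np.int64(224)) 68.0 129.0
    T (np.int64(318), np.int64(224)) 19.0 60.0
2 exp side [310.2 209. ] exp top [310.5 208.5]
    S (np.int64(301), np.int64(217)) 99.0 154.0
    T (np.int64(305), np.int64(200)) 18.0 99.0
3 exp side [296.6 196.3] exp top [312.1 191.5]
    S (np.int64(288), np.int64(205)) 99.0 157.0
    T (np.int64(303), np.int64(197)) 16.0 164.0
[-5,-30,5,0.1,0,-0.1],[-5,-30,5,0.1,0,-0.1],[-5,-30,5,0.1,0,-0.1],[-5,-30,4,0.1,0,-0.1], | [0.595 0.199 0.16 ] 4
[0,0,30,0,0.1,0.1],[0,0,30,0,0.1,0.1], | [0.595 0.198 0.1  ] 2
```

arm_command:
  series:
    - [[-5,-30,5,0.1,0,0],[-5,-30,5,0.1,0,0],[-5,-29,5,0.1,0,0],[-5,-28,4,0,0,0],[0,0,36,0,0,0],[0,0,36,0,0,0],[0,0,0,0,0,0],[0,0,0,0,0,0]]

```text
time: 48.93
tcp_pos: [0.5941, 0.1949, 0.0875]
tool_rot: [3.137, 0.005, -0.004]
force: [0.3, -0.1, 0.6]
grip_width: 0.781
finger_force: 0.0
```

Run:
```python
from h import *
from plan import plan
T=r.capture("top");S=r.capture("side");ch=" .:-=+*#%@"
g=S["color"][185:245,270:350].mean(2)
for row in g[::2]: print(''.join(ch[min(9,int(x/25.6))] for x in row))
plan([(.595,.198,.018,0,0,4)])
```

```text
%##%%%%%%%%%%%+==#%#######*****#%##**************##=------===*******************
#%%##%%%%%%%%%%%#**#%%####*******#%##***********++=----+====********************
%%%%%##%%%%%%%%%%%#**#%%#***********%###********---=#+===***********************
%%%%%%%%#%%%%%%%%%%%#*****************#%##******-------+************************
%%%%%%%%%##%%%%%%%%*********************#%##****=---------=#*+******************
%#%%%%%%%****%%%%*******+++++*************#%##****===---------+*****************
=%%%%%%%%******%#******++++*++**************#%##*****===---------=#*************
===#%%%%#*********#*****+++++******************%%#*******===---------+**********
=-===#%%#*******+=+*#****************************###********=-----------=#******
:-:-===#********====+*#****************************#%##********+=+=---------****
:::::-===+=+***+=======*#******+*********************#%##**********===---------=
:::::::-===+*+*+=========*#***********++++*************#%##***********+==-------
:::::--======+*+===========*#********+++*++**************####*************===---
----===========+*============**#*****++++++****
[... 730 characters left out ...]
+++%%%%%%%%%%=*%%%%%%%%##*******
**#********************###==========+*+=====-==--+#%%%%%%#+-%%%%%%%%%%%%%%#*****
#*******************#*******==========+*+===========------+%%%%%%#*==+#%%%%%#***
******************#***********#=========+*========-=====-=#%%%%%*==***==%%%%%***
****************#*************##=========-*%+=============#%%%%%*-==++==+%%%%#**
**************#***#*********##***##=========*%#=========++=%%%%%%%===-=+%%%%%##*
************#***#*********##*********==========%#++++++=*===#%%%%%%%%%%%%%%%#=+#
**********#***#**********#**************========+%#+++++++++==*%%%%%%%%%%%%+=-=+
[0,0,18,0,0,-0.1],[-1,-1,18,0,0,-0.1],[0,0,18,0,0,-0.1],[-1,-1,19,0,0,-0.1], | [0.595 0.198 0.018] 4
```

All four lane jars are queued; through the cover, buttons show at side (297,197) and (310,209), as expected. Now the failed jars.

arm_command:
  series:
    - [[0,-1,18,0,0,0],[0,-1,18,0,0,0],[0,-1,18,0,0,0],[0,0,16,0,0,0],[0,0,0,0,0,0],[0,0,0,0,0,0],[0,0,0,0,0,0]]

```text
time: 49.62
tcp_pos: [0.5966, 0.2002, 0.021]
tool_rot: [3.14, -0.002, -0.003]
force: [-0.9, -0.0, 0.4]
grip_width: 0.781
finger_force: 0.0
```

arm_command:
  series:
    - [[0,0,0,0,0,0],[0,0,0,0,0,0],[0,0,0,0,0,0],[0,0,0,0,0,0],[0,0,0,0,0,0],[0,0,0,0,0,0],[0,0,0,0,0,0]]
  claw: 40

```text
time: 50.2
tcp_pos: [0.5955, 0.1997, 0.0194]
tool_rot: [3.139, 0.001, -0.003]
force: [0.2, -2.2, 6.3]
grip_width: 0.527
finger_force: 15.0
```

Run:
```python
from plan import plan
plan([(.595,.198,.21,0,0),(.565,-.17,.21,0,0),(.558,-.191,.07,0,0)])
```

```text
[0,0,-32,0,0,0],[0,0,-32,0,0,0],[0,1,-32,0,0,0],[0,0,-32,0,0,0],[0,1,-31,0,0,0],[-1,0,-32,0,0,0], | [0.595 0.198 0.21 ] 6
[-3,37,0,0,0,0],[-3,37,0,0,0,0],[-3,37,0,0,0,0],[-3,37,0,0,0,0],[-3,37,0,0,0,0],[-3,37,0,0,0,0],[-3,37,0,0,0,0],[-3,36,0,0,0,0],[-2,37,1,0,0,0],[-3,36,0,0,0,0], | [ 0.565 -0.17   0.21 ] 10
[-2,5,35,0,0,0],[-2,5,35,0,0,0],[-1,5,35,0,0,0],[-2,6,35,0,0,0], | [ 0.558 -0.191  0.07 ] 4
```

arm_command:
  series:
    - [[0,0,-32,0,0,0],[0,0,-32,0,0,0],[0,0,-32,0,0,0],[0,0,-32,0,0,0],[0,0,-32,0,0,0],[0,0,-31,0,0,0],[-3,37,0,0,0,0],[-3,37,0,0,0,0]]

```text
time: 50.87
tcp_pos: [0.5895, 0.1291, 0.212]
tool_rot: [-3.141, -0.003, 0.004]
force: [0.4, -1.0, -2.1]
grip_width: 0.53
finger_force: 15.0
```

arm_command:
  series:
    - [[-3,37,0,0,0,0],[-3,37,0,0,0,0],[-3,37,0,0,0,0],[-3,37,0,0,0,0],[-3,37,0,0,0,0],[-3,37,0,0,0,0],[-3,37,0,0,0,0],[-3,37,0,0,0,0]]

```text
time: 51.53
tcp_pos: [0.5637, -0.1712, 0.2102]
tool_rot: [3.14, 0.002, -0.002]
force: [0.8, -0.8, -1.6]
grip_width: 0.529
finger_force: 15.0
```

arm_command:
  series:
    - [[-2,5,35,0,0,0],[-2,5,35,0,0,0],[-1,5,35,0,0,0],[-2,6,35,0,0,0],[0,0,0,0,0,0],[0,0,0,0,0,0],[0,0,0,0,0,0]]

```text
time: 52.12
tcp_pos: [0.5586, -0.1902, 0.0722]
tool_rot: [3.14, -0.001, -0.001]
force: [1.4, 1.0, -0.3]
grip_width: 0.529
finger_force: 15.0
```

Run:
```python
from plan import plan
plan([(.558,-.191,.0255,0,0,5)])
```

```text
[0,0,9,0,0,0],[0,0,9,0,0,0],[0,0,10,0,0,0],[0,0,9,0,0,0],[-1,1,10,0,0,0], | [ 0.558 -0.191  0.025] 5
```

arm_command:
  series:
    - [[0,0,10,0,0,0],[0,0,10,0,0,0],[0,0,10,0,0,0],[0,0,9,0,0,0],[0,0,8,0,0,0],[0,0,0,0,0,0],[0,0,0,0,0,0],[0,0,0,0,0,0]]

```text
time: 52.78
tcp_pos: [0.557, -0.1909, 0.0234]
tool_rot: [3.14, 0.002, -0.002]
force: [0.0, 0.5, -0.7]
grip_width: 0.536
finger_force: 15.0
```

arm_command:
  series:
    - [[0,0,0,0,0,0],[0,0,0,0,0,0],[0,0,0,0,0,0],[0,0,0,0,0,0],[0,0,0,0,0,0]]
  claw: 68

```text
time: 53.2
tcp_pos: [0.5572, -0.1911, 0.0238]
tool_rot: [3.139, 0.001, -0.002]
force: [0.5, 0.7, 0.1]
grip_width: 0.737
finger_force: 0.0
```

Run:
```python
from plan import plan
plan([(.558,-.191,.21,0,0),(.56,.28,.2,0,0),(.5628,.3172,.1,0,0)])
```

```text
[0,0,-37,0,0,0],[0,0,-37,0,0,0],[0,0,-37,0,0,0],[0,0,-38,0,0,0],[1,0,-37,0,0,0], | [ 0.558 -0.191  0.21 ] 5
[0,-36,1,0,0,0],[0,-36,1,0,0,0],[0,-36,1,0,0,0],[0,-36,1,0,0,0],[0,-36,1,0,0,0],[0,-36,0,0,0,0],[0,-36,1,0,0,0],[0,-36,0,0,0,0],[0,-37,1,0,0,0],[0,-36,0,0,0,0],[0,-37,1,0,0,0],[0,-36,0,0,0,0],[0,-37,1,0,0,0], | [0.56 0.28 0.2 ] 13
[1,-12,33,0,0,0],[1,-13,33,0,0,0],[1,-12,34,0,0,0], | [0.563 0.317 0.1  ] 3
```

arm_command:
  series:
    - [[0,0,-37,0,0,0],[0,0,-37,0,0,0],[0,0,-37,0,0,0],[0,0,-38,0,0,0],[0,0,-37,0,0,0],[0,-36,1,0,0,0],[0,-36,1,0,0,0],[0,-36,1,0,0,0]]
  claw: 72

```text
time: 53.87
tcp_pos: [0.5577, -0.0821, 0.2074]
tool_rot: [3.139, -0.0, -0.005]
force: [0.8, -0.1, -0.6]
grip_width: 0.783
finger_force: 0.0
```

arm_command:
  series:
    - [[0,-36,1,0,0,0],[0,-36,1,0,0,0],[0,-36,1,0,0,0],[0,-36,1,0,0,0],[0,-36,1,0,0,0],[0,-37,1,0,0,0],[0,-36,0,0,0,0],[0,-37,0,0,0,0]]

```text
time: 54.53
tcp_pos: [0.558, 0.2088, 0.1998]
tool_rot: [3.139, 0.001, -0.003]
force: [1.0, 0.1, -0.2]
grip_width: 0.789
finger_force: 0.0
```

arm_command:
  series:
    - [[0,-36,0,0,0,0],[0,-37,0,0,0,0],[1,-12,33,0,0,0],[1,-13,33,0,0,0],[1,-12,34,0,0,0],[0,0,0,0,0,0],[0,0,0,0,0,0],[0,0,0,0,0,0]]

```text
time: 55.2
tcp_pos: [0.5622, 0.3172, 0.1011]
tool_rot: [3.14, -0.0, -0.003]
force: [0.7, 0.1, -0.3]
grip_width: 0.785
finger_force: 0.0
```

Run:
```python
from det import *
from plan import plan
T=r.capture("top");W=r.capture("wrist")
for n,c in (("T",T),("W",W)):
    for j in jars(c):
        if .4<j[2][0]<.7: print(n,j[0],j[1],j[2])
print("W exp",proj(W,(.5628,.3173,.048)))
ch=" .:-=+*#%@"; g=cv2.resize(W["color"][150:300,240:390].mean(2),None,fx=.4,fy=.2,interpolation=cv2.INTER_AREA)
for row in g: print(''.join(ch[min(9,int(x/25.6))] for x in row))
plan([(.5628,.3173,.018,0,0,4)])
```

```text
T [500.5 177.6] 47.0 [ 0.6301 -0.5709  0.048 ]
T [314.7 166.1] 652.0 [ 0.6612 -0.0124  0.048 ]
T [374.  201.5] 204.0 [ 0.5555 -0.1912  0.048 ]
T [305.7 237.8] 393.5 [0.4455 0.0127 0.048 ]
W exp [316.16708714 214.40610134]
############################################################
############################################################
############################################################
############################################################
############################################################
##########################**********########################
########################*******+***++**#####################
######################***##%@@@@%%%##****###################
#####################*#%@%%%%%%%%%%%%%%*+*##################
#####################%%%%%%%%%%%%%%%%%%%%**#################
####################%%%%%%%%%%%%%%%%%%%%%%**################
###################%%%%%%%%%%####%%%%%%%%%#+################
###################%%%%%%%%*++++++*#%%%%%%%+*###############
###################%%%%%%%*++****+++%%%%%%%+################
####################%%%%
[... 348 characters left out ...]
#========================+========================-:::
.....-#=================================================-:::
.....-#=================================================:...
.....-#+================================================-...
....-*#+=================================================:..
...:*##+==================================================:.
..:****+===================================================:
..******===================================================-
.+#####*====================================================
+****##*===========+****++++*#*=============================
[0,0,21,0,0,-0.1],[0,0,21,0,0,-0.1],[0,0,21,0,0,-0.1],[0,0,21,0,0,-0.1], | [0.563 0.317 0.018] 4
```

arm_command:
  series:
    - [[0,0,21,0,0,0],[0,0,21,0,0,0],[0,0,21,0,0,0],[0,0,20,0,0,0],[0,0,0,0,0,0],[0,0,0,0,0,0],[0,0,0,0,0,0]]

```text
time: 55.88
tcp_pos: [0.5627, 0.3175, 0.0188]
tool_rot: [3.141, -0.001, -0.003]
force: [0.4, 0.7, -0.5]
grip_width: 0.782
finger_force: 0.0
```

arm_command:
  series:
    - [[0,0,0,0,0,0],[0,0,0,0,0,0],[0,0,0,0,0,0],[0,0,0,0,0,0],[0,0,0,0,0,0],[0,0,0,0,0,0],[0,0,0,0,0,0]]
  claw: 40

```text
time: 56.47
tcp_pos: [0.5618, 0.3172, 0.0173]
tool_rot: [3.14, 0.0, -0.002]
force: [0.1, -1.1, 6.1]
grip_width: 0.533
finger_force: 15.0
```

Run:
```python
from plan import plan
plan([(.562,.317,.21,0,0),(.48,-.16,.21,0,0),(.477,-.191,.075,0,0)])
```

```text
[0,0,-32,0,0,0],[0,0,-32,0,0,0],[0,0,-32,0,0,0],[0,0,-32,0,0,0],[0,0,-32,0,0,0],[0,1,-33,0,0,0], | [0.562 0.317 0.21 ] 6
[-6,37,0,0,0,0],[-6,37,0,0,0,0],[-6,37,0,0,0,0],[-6,37,0,0,0,0],[-6,37,0,0,0,0],[-6,36,0,0,0,0],[-6,37,0,0,0,0],[-6,36,0,0,0,0],[-7,37,0,0,0,0],[-6,36,0,0,0,0],[-7,37,0,0,0,0],[-6,36,1,0,0,0],[-7,37,0,0,0,0], | [ 0.48 -0.16  0.21] 13
[-1,8,34,0,0,0],[-1,7,34,0,0,0],[0,8,34,0,0,0],[-1,7,33,0,0,0], | [ 0.477 -0.191  0.075] 4
```

arm_command:
  series:
    - [[0,0,-32,0,0,0],[0,0,-32,0,0,0],[0,0,-32,0,0,0],[0,0,-32,0,0,0],[0,0,-32,0,0,0],[0,0,-33,0,0,0],[-6,37,0,0,0,0],[-6,37,0,0,0,0]]

```text
time: 57.13
tcp_pos: [0.5491, 0.2459, 0.2115]
tool_rot: [-3.141, -0.002, 0.003]
force: [0.9, -1.0, -1.7]
grip_width: 0.532
finger_force: 15.0
```

arm_command:
  series:
    - [[-6,37,0,0,0,0],[-6,37,0,0,0,0],[-6,37,0,0,0,0],[-6,36,0,0,0,0],[-6,37,0,0,0,0],[-6,36,0,0,0,0],[-7,37,0,0,0,0],[-6,36,0,0,0,0]]

```text
time: 57.8
tcp_pos: [0.4984, -0.0513, 0.21]
tool_rot: [3.139, 0.002, -0.002]
force: [0.9, -0.6, -0.8]
grip_width: 0.531
finger_force: 15.0
```

arm_command:
  series:
    - [[-7,37,0,0,0,0],[-6,36,0,0,0,0],[-7,37,0,0,0,0],[-1,8,32,0,0,0],[-1,7,32,0,0,0],[0,8,34,0,0,0],[-1,7,33,0,0,0],[0,0,0,0,0,0]]

```text
time: 58.47
tcp_pos: [0.4706, -0.1898, 0.0738]
tool_rot: [-3.139, 0.013, -0.004]
force: [-2.3, 0.6, -1.5]
grip_width: 0.532
finger_force: 15.0
```

arm_command:
  series:
    - [[0,0,0,0,0,0],[0,0,0,0,0,0]]

```text
time: 58.63
tcp_pos: [0.4774, -0.1891, 0.0811]
tool_rot: [3.139, -0.0, -0.001]
force: [-0.3, -0.3, -1.5]
grip_width: 0.53
finger_force: 15.0
```

Run:
```python
from plan import plan
plan([(.477,-.191,.0223,0,0,6)])
```

```text
[0,0,10,0,0,0],[0,0,10,0,0,0],[0,0,10,0,0,0],[0,1,10,0,0,0],[0,0,9,0,0,0],[0,1,10,0,0,0], | [ 0.477 -0.191  0.022] 6
```

arm_command:
  series:
    - [[0,0,11,0,0,0],[0,0,11,0,0,0],[0,0,11,0,0,0],[0,1,11,0,0,0],[0,0,9,0,0,0],[0,0,6,0,0,0],[0,0,0,0,0,0],[0,0,0,0,0,0]]

```text
time: 59.3
tcp_pos: [0.476, -0.1906, 0.0202]
tool_rot: [3.14, 0.002, -0.002]
force: [0.4, 0.2, -1.3]
grip_width: 0.534
finger_force: 15.0
```

arm_command:
  series:
    - [[0,0,0,0,0,0],[0,0,0,0,0,0],[0,0,0,0,0,0],[0,0,0,0,0,0],[0,0,0,0,0,0]]
  claw: 68

```text
time: 59.72
tcp_pos: [0.4762, -0.1909, 0.0209]
tool_rot: [3.139, 0.001, -0.002]
force: [0.1, -0.2, 0.0]
grip_width: 0.739
finger_force: 0.0
```

arm_command:
  series:
    - [[0,0,-30,0,0,0],[0,0,-37,0,0,0],[0,0,-37,0,0,0],[0,0,-37,0,0,0],[0,0,-37,0,0,0],[-35,0,0,0,0,0],[-20,0,0,0,0,0],[0,0,0,0,0,0]]

```text
time: 60.38
tcp_pos: [0.4178, -0.1909, 0.1992]
tool_rot: [3.137, 0.004, -0.004]
force: [-0.6, 0.2, -0.1]
grip_width: 0.738
finger_force: 0.0
```

Run:
```python
from det import *
T=r.capture("top");W=r.capture("wrist");S=r.capture("side")
for n,c in (("T",T),("W",W),("S",S)):
    for j in jars(c):
        if .4<j[2][0]<.75 and -.4<j[2][1]<.4: print(n,j[0],j[1],j[2])
for p in((.557,-.191,.052),(.477,-.191,.052)): print(proj(S,p),proj(T,p),proj(W,p))
ch=" .:-=+*#%@"; g=S["color"][150:245,270:410].mean(2)[::3,::2]
for row in g: print(''.join(ch[min(9,int(x/25.6))] for x in row))
```

```text
T [185.5 145.6] 247.5 [0.7213 0.3797 0.048 ]
T [314.7 166.1] 654.5 [ 0.6611 -0.0124  0.048 ]
T [374.1 201.5] 198.0 [ 0.5555 -0.1917  0.048 ]
T [373.8 227.9] 205.5 [ 0.4765 -0.1908  0.048 ]
T [305.5 237.7] 399.0 [0.4456 0.0133 0.048 ]
W [165.8 167.1] 131.5 [ 0.4467 -0.029   0.048 ]
S [143.1 278.2] 370.5 [0.726  0.3779 0.048 ]
[345.49893797 175.75375791] [374.06253995 200.94981418] [315.33835003  55.18363052]
[368.65893121 188.56684315] [374.0502563  227.73371262] [315.71518099 137.98290282]
#########--****+*******######+*+*++***:-----:--+****+***:::::-+++++*++
#######+--=**+*******++********--*****:---------:-=+***+::::::*+++++++
--------====********++++++++++---*****-------------:--+*::::.-*+++++++
------====-+**********+=--------=*****=------------------::::-++++++++
+++++===--=-**************====***********+-----------------=--::-+++++
=====---===---***********************-:******=------------=-----=--:++
===--======----********************-------******+--------=-----+==++--
=#-=======-----******************+--+=*==--:=+******=---------++++=+==
---=====------******************--*##
[... 966 characters left out ...]
-=====--+******+***+++**+*+*++****---------=*****************
******--=-=-+===---++++***+====******+*******+-----=*****************-
********------+-==-==****---:=#****++*+*********-=***************----=
**********-----+=====-+==-:=-###**++****************************+-----
***********=-----====--===#####-*********************************-----
*************=----====---*###=#######*************************--------
***************=-=--+--=-=---+###===###**********+**************=-----
****************=----+=---==-*##*===+##******+*+******************=---
******************=----#=--=+=#########*****+*+*****************+****=
********************=---=*==+=-*######-==+***+******************++**+*
```

```bash
python3 -c "
from bench import r
print(r.close_job())"
```

```text
the job is handed in; nothing more can be done
None
```

The job is handed in at about 60 s of the 208 s: the two oldest jars are under the hood, the three sound jars are queued in the lane behind the third old one, and the two failed jars stand upright in the reject tray. The first loaded jar caught on a lane guide and had to be nudged free before it slid down to the queue.

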